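# Hang the disinfected specimen jars to drain

### The job

Take the empty blue basket off the double hook of the drip stand and set it down on the black mat, then stand every amber glass jar that is on the bench upright in it. Hang the loaded basket back on the stand by its bail, across both prongs, and after that press the green button to start the drain timer. The glass is thin: never grip a jar with more than 15 N, and set the jars down softly instead of dropping them; keep the basket level and leave the other things on the bench where they are.

Things in the scene. Friction and masses are not known exactly. Their poses are not given: they have to be found in the camera images.
- basket: blue drain basket, 160 mm (its x) by 170 mm (its y), walls 42 mm high, 4 mm thick, floor 4 mm thick, 0.28 kg; starts hanging empty on the stand. A fixed steel bail of 8 mm round bar spans it in the plane x = 0; its level top bar runs along the basket's y from -62 to +62 mm, centre line 160 mm above the underside. Origin: centre of the underside
- bail (a point): middle of the bail's top bar, 160 mm above the basket's origin
- stand: fixed drip stand: white foot 200 mm wide, steel post (18 mm thick, 217 mm high) and a double hook: two prongs of 8 mm bar at y = -35 and +35 mm, reaching out along the stand's -x, centre lines sloping from z = 210 mm at the post to 198 mm at x = -115 mm, then up to tips at x = -145 mm, z = 226 mm. Fingers fit between the prongs. Origin: foot of the post, on the bench
- stand_seat (a point): where the middle of the bail's top bar rests when the basket hangs properly: midway between the prongs in their lowest point, 206 mm above the bench, 112 mm from the post
- mat: fixed black rubber mat on the bench, 240 by 240 by 4 mm; origin: centre of its underside
- timer (a joint): push button of the drain timer: 0 released, 0.007 (m) fully pressed; it springs back; about 4 N
- timer_top (a point): centre of the top of the timer's round green button (32 mm across, points up) on its white housing
- jar0: thin-walled amber glass specimen jar, upright cylinder 36 mm in diameter, 70 mm high with its red cap (the cap is the top 17 mm, same diameter), thick base, about 60 g; origin: centre of the underside, z up its axis. May be absent
- jar1: thin-walled amber glass specimen jar, upright cylinder 36 mm in diameter, 70 mm high with its red cap (the cap is the top 17 mm, same diameter), thick base, about 60 g; origin: centre of the underside, z up its axis. May be absent
- jar2: thin-walled amber glass specimen jar, upright cylinder 36 mm in diameter, 70 mm high with its red cap (the cap is the top 17 mm, same diameter), thick base, about 60 g; origin: centre of the underside, z up its axis. May be absent
- jar3: thin-walled amber glass specimen jar, upright cylinder 36 mm in diameter, 70 mm high with its red cap (the cap is the top 17 mm, same diameter), thick base, about 60 g; origin: centre of the underside, z up its axis. May be absent
- slide_box: green slide box 100 x 170 x 35 mm; bystander, origin at the centre of its underside
- petri: clear closed dish, 90 mm across, 15 mm high; bystander, origin at the centre of its underside
- tip_box: blue pipette-tip box 85 x 120 x 55 mm; bystander, origin at the centre of its underside
- pen: black marker, 130 mm long (its y), 14 mm thick; bystander, origin at the centre of its underside
There are look-alikes about, which are no part of the job. What is shaped like the jar0 but purple or turquoise is not meant.

How it is judged:
By the outcome, as a careful person would: the job done as asked, in the order asked, and still so for the second after the job is handed in, with the robot touching nothing.
Of jar0, jar1, jar2, jar3 only 2 to 4 are there at a start; the rules pass over those that are not, and their reading is None.
At some moment in a run one of jar0, jar1, jar2, jar3 may be knocked a few centimetres aside while the robot is not near it.
It also fails if it takes over 210 s, if anything falls off the work surface, if the arm or the gripper's body presses on something with over 40 N, if the wrist force passes 120 N, or if a joint passes its speed limit or range.

### The arm

A 6-joint arm with a two-finger parallel gripper is mounted at the origin on the work surface. World frame = base frame: x ahead of the robot, y to its left, z up, the work surface at z = 0. Lengths are in m, angles in rad, forces in N, time in s.
With the tool pointing down it reaches from about 0.4 to 0.825 m from the base axis. Payload 7 kg.
Tool frame: the origin (TCP) lies between the finger pads; the fingertips stand 22 mm ahead of it and the grasp point (between the pads) lies 3 mm ahead of it; z points along the fingers, y is the direction in which the jaws open and shut (so a half turn about z gives the same grasp; the last joint's range is limited). The gripper opens to 88 mm and grips with 3 to 60 N. Pads are 19 mm wide; open, the fingers measure 130 mm over their backs; the gripper's body (78 mm by 193 mm) begins 47 mm behind the grasp point.
Start: joints at [0.288, 0.359, 0.012, 0, -1.224, -0.288], TCP at [0.675, -0, 0.249] pointing down, gripper open.
Joint ranges: [-3.07, 3.07], [-1.43, 2.12], [-1.02, 1.25], [-3.03, 1.67], [-3.05, -0], [-3.03, 3.03]. Speed limits (rad/s): [2.39, 2.39, 3.01, 3.14, 3.14, 3.14].

### API

Orientations are given as [roll, pitch, yaw] about the fixed x, y, z axes, in that order (R = Rz(yaw) Ry(pitch) Rx(roll)).
In Python, from station import arm, optics gives the robot as it stands. The module is installed in compiled form; this text tells all that it offers.
- The arm moves only by the tool jog_arm, never from a script. Its argument "motion" is a list that holds one entry, the list of rows, each a list of 7 numbers: the shift along the tool's x, y, z in m, then the turn, a rotation vector about the tool's x, y, z in degrees, then the finger opening in m, from 0 to 0.0876. In form: [[[x, y, z, rx, ry, rz, grip], ...]]. A call has 1 to 8 rows; each row is the pose to reach, as a shift and turn from the pose measured when the call began, along the tool's axes at that moment; what a row does not reach only later rows make up. A row lasts 1/10 s, in which the tool goes at most 50 mm and 8.59 degrees, less where a joint would pass 70% of its speed; a pose out of reach is approached as far as the arm can. A call with a gripper value outside its range is refused whole. The fingers move at their own pace and stop on an object; "newtons" is the grip in N (left out, the last holds). Time passes only in rows, so rows that repeat a pose let the fingers close. It gives the time, the measured TCP pose, the force and the opening at its end, in the units of the state.
- arm.get_state(): the state, without advancing time (a new reading comes with each control period).
- optics.grab_frame(name): name is "scene" or "side" or "wrist"; returns the picture (480x640x3 uint8, red, green, blue); there is no depth.
- optics.camera_model(name): a dict with "mtx" (3x3 intrinsics, pixels), "R" (3x3) and "t" (3): a world point X has camera coordinates R X + t; the wrist camera has in their place "mount" (4x4, takes a point from camera to tool coordinates, whose origin is the TCP and whose axes are the flange's). Camera axes: x right, y down, z forward; pixel columns grow to the right and rows downward; lengths in m; the calibration is good to about 2 mm. A picture is of the moment at which its call begins: read the wrist's pose just before it. camera_model takes no time and is no camera call.
- arm.job_done(): hands the job in, once; it reports no verdict.
The state is a dict: "t": time; "q": joint angles; "qd": joint speeds; "joint_efforts": joint torques, N m; "eef_pos": TCP position; "ee_rot": TCP orientation; "force": force on the tool from outside, world axes, zero at the start; "moment": the same for the moment, N m; "width": finger opening in m.
Only numpy, scipy, OpenCV 4.12 (cv2) and the standard library are available. Lean on these libraries where they do the work, as an engineer would, in place of code of your own. Each camera call takes 0.05 s, during which the arm holds its last target.

## Working session

There is one attempt and no reset: what is moved stays moved. The work goes in short steps, Python scripts to look and compute and a tool call to move; the robot and the scene stay as the last step left them, time stands still between calls to the robot, and variables do not carry over. Pictures are saved under pics/ and viewed, and the job is handed in when it is done.

Besides the shell and the picture viewer there is one more tool, called after "Call:" in YAML: its name, and indented under it one key for each argument. jog_arm: Moves the arm, as the interface text tells. Its arguments: {"type":"object","properties":{"motion":{"type":"array","items":{"type":"array","items":{"type":"array","items":{"type":"number"}}}},"newtons":{"type":"number"}},"required":["motion"]}

```bash
mkdir -p pics
python3 - <<'E'
from station import arm, optics
import cv2, numpy as np
s=arm.get_state()
print({k:np.round(v,3).tolist() for k,v in s.items()})
for n in ["scene","side","wrist"]:
    im=optics.grab_frame(n); cv2.imwrite(f"pics/{n}0.png",im[:,:,::-1])
    m=optics.camera_model(n); print(n,{k:np.round(v,3).tolist() for k,v in m.items()})
E
```

```text
{'t': 0.0, 'q': [0.288, 0.359, 0.011, -0.0, -1.224, -0.288], 'qd': [-0.002, -0.001, 0.0, 0.001, -0.002, 0.001], 'joint_efforts': [-0.001, -58.273, 29.306, 6.997, 0.007, -0.0], 'eef_pos': [0.675, 0.0, 0.248], 'ee_rot': [3.14, -0.0, -1.571], 'force': [-0.348, 0.38, -0.125], 'moment': [-0.02, 0.024, -0.024], 'width': 0.088}
scene {'mtx': [[466.049, 0.0, 318.643], [0.0, 466.049, 239.023], [0.0, 0.0, 1.0]], 'R': [[0.079, 0.997, -0.013], [0.729, -0.066, -0.682], [-0.68, 0.045, -0.732]], 't': [-0.044, -0.282, 1.458]}
side {'mtx': [[488.476, 0.0, 318.898], [0.0, 488.476, 245.101], [0.0, 0.0, 1.0]], 'R': [[0.975, -0.224, -0.005], [-0.178, -0.763, -0.622], [0.135, 0.607, -0.783]], 't': [-0.539, 0.177, 1.089]}
wrist {'mtx': [[351.566, 0.0, 318.615], [0.0, 351.566, 243.372], [0.0, 0.0, 1.0]], 'mount': [[0.001, -0.954, -0.299, 0.081], [1.0, 0.001, 0.001, 0.0], [-0.001, -0.299, 0.954, -0.136], [0.0, 0.0, 0.0, 1.0]]}
```

View pics/scene0.png

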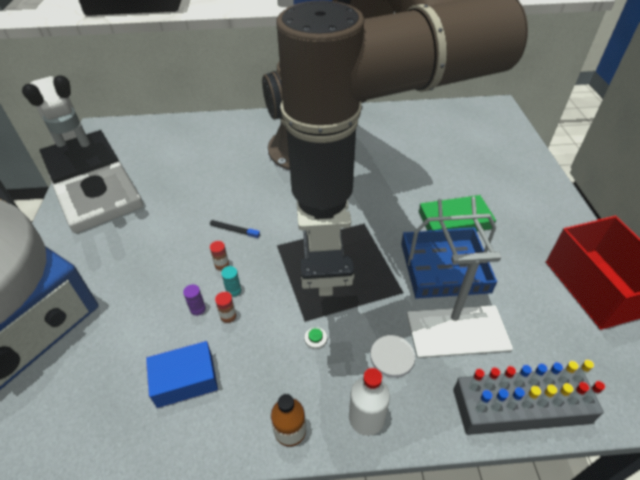

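View pics/side0.png

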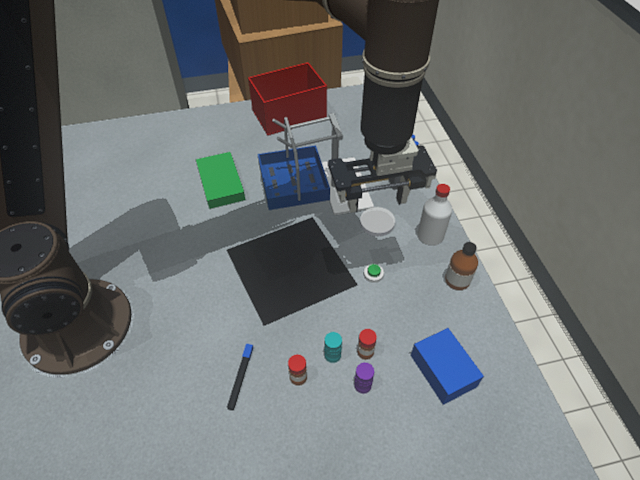

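View pics/wrist0.png

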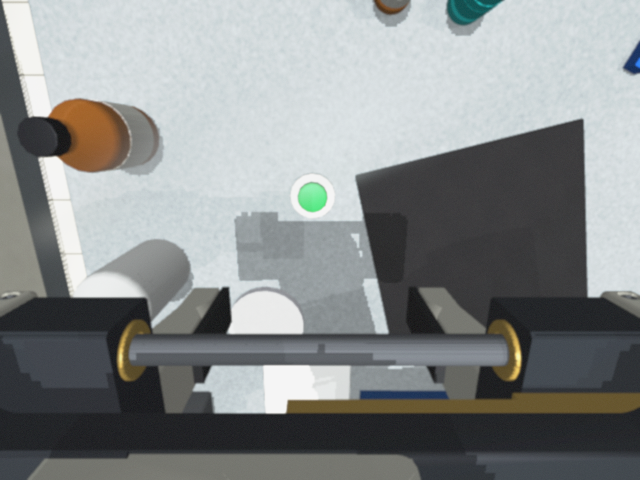

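The scene view shows the basket hanging at about (448,255), the mat at (338,268) and the green button at (316,336). The jar-shaped things are red-capped amber ones at (219,254) and (225,306), turquoise at (231,281) and purple at (194,299). I'll take enlarged crops next.

```bash
cat > h.py <<'E'
import numpy as np, cv2
from scipy.spatial.transform import Rotation as Ro
from station import arm, optics
def cam(n, s=None):
    m=optics.camera_model(n); K=np.array(m["mtx"])
    if n=="wrist":
        s=s or arm.get_state(); M=np.array(m["mount"]); Rt=Ro.from_euler('xyz',s["ee_rot"]).as_matrix()
        Rc=Rt@M[:3,:3]; c=np.array(s["eef_pos"])+Rt@M[:3,3]
        return K,Rc.T,-Rc.T@c
    return K,np.array(m["R"]),np.array(m["t"])
def ray(C,uv):
    K,R,t=C; d=R.T@np.linalg.inv(K)@np.array([uv[0],uv[1],1.0]); return -R.T@t,d/np.linalg.norm(d)
def onz(C,uv,z):
    o,d=ray(C,uv); return o+d*(z-o[2])/d[2]
def tri(pairs):
    A=np.zeros((3,3));b=np.zeros(3)
    for C,uv in pairs:
        o,d=ray(C,uv);P=np.eye(3)-np.outer(d,d);A+=P;b+=P@o
    x=np.linalg.solve(A,b)
    e=[np.linalg.norm((np.eye(3)-np.outer(ray(C,uv)[1],ray(C,uv)[1]))@(x-ray(C,uv)[0])) for C,uv in pairs]
    return x,e
def proj(C,X):
    K,R,t=C; p=K@(R@np.array(X)+t); return p[:2]/p[2]
def grab(n,fn=None):
    s=arm.get_state(); im=optics.grab_frame(n)
    if fn: cv2.imwrite("pics/"+fn,im[:,:,::-1])
    return im,cam(n,s)
def crop(im,x0,y0,x1,y1,f,fn): cv2.imwrite("pics/"+fn,cv2.resize(im[y0:y1,x0:x1,::-1],None,fx=f,fy=f,interpolation=cv2.INTER_CUBIC))
def blobs(im,lo,hi,amin=30):
    h=cv2.cvtColor(im,cv2.COLOR_RGB2HSV); m=cv2.inRange(h,np.array(lo),np.array(hi))
    n,l,st,ce=cv2.connectedComponentsWithStats(m)
    return [(np.round(ce[i],1).tolist(),st[i].tolist()) for i in range(1,n) if st[i][4]>=amin]
E
python3 - <<'E'
from h import *
a=cv2.imread("pics/scene0.png")[:,:,::-1]; b=cv2.imread("pics/side0.png")[:,:,::-1]
A=a[180:360,395:525]; 
crop(a,395,190,525,360,4.5,"c1.png") if 0 else cv2.imwrite("pics/c1.png",np.hstack([cv2.resize(a[185:360,395:525,::-1],(390,525),interpolation=2),cv2.resize(b[100:240,240:350,::-1],(410,525),interpolation=2)]))
cv2.imwrite("pics/c2.png",np.hstack([cv2.resize(a[230:330,175:255,::-1],(400,500),interpolation=2),cv2.resize(b[320:400,280:390,::-1],(400,500),interpolation=2)]))
for nm,lo,hi in [("red",(0,150,100),(6,255,255)),("red2",(174,150,100),(180,255,255)),("green",(50,150,100),(75,255,255)),("dark",(0,0,0),(180,255,50)),("teal",(85,120,60),(95,255,255)),("purple",(130,100,50),(150,255,255))]:
  print(nm,"scene",blobs(a,lo,hi)if nm!="dark" else "", "side",blobs(b,lo,hi,) if nm!="dark" else "")
E
```

```text
red scene [([605.3, 259.6], [564, 216, 76, 83, 1124]), ([216.9, 247.0], [211, 242, 13, 11, 119]), ([223.2, 299.2], [216, 293, 15, 14, 172]), ([510.6, 370.8], [507, 367, 8, 9, 57]), ([372.3, 377.7], [364, 369, 18, 19, 273]), ([479.1, 373.6], [475, 369, 9, 10, 61]), ([494.9, 372.1], [491, 368, 9, 9, 60]), ([583.2, 386.7], [579, 382, 10, 11, 74]), ([599.1, 385.7], [595, 382, 9, 9, 62])] side [([286.3, 82.4], [248, 62, 79, 41, 372]), ([442.9, 188.1], [437, 184, 13, 9, 93]), ([367.4, 336.4], [359, 329, 17, 16, 199]), ([296.7, 362.8], [289, 355, 17, 17, 229])]
red2 scene [] side []
green scene [([481.0, 205.9], [476, 197, 13, 16, 128]), ([456.8, 206.4], [443, 198, 28, 17, 418]), ([429.8, 209.1], [421, 202, 17, 15, 196]), ([483.3, 220.6], [479, 219, 9, 5, 36]), ([458.6, 223.2], [445, 220, 29, 8, 180]), ([434.6, 225.2], [429, 222, 12, 8, 73]), ([315.2, 335.0], [310, 330, 11, 11, 103])] side [([218.9, 176.1], [197, 153, 46, 48, 1503]), ([373.7, 269.5], [368, 265, 12, 10, 91])]
dark scene  side 
teal scene [([230.7, 279.3], [222, 266, 18, 30, 350])] side [([332.8, 345.7], [325, 332, 17, 30, 379])]
purple scene [([193.5, 298.6], [184, 285, 20, 29, 378])] side [([364.3, 376.1], [355, 363, 19, 30, 389])]
```

View pics/c1.png

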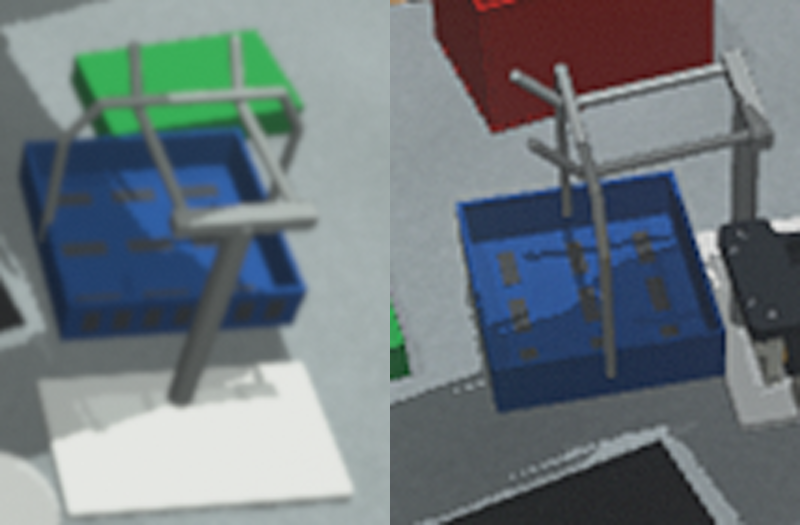

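View pics/c2.png

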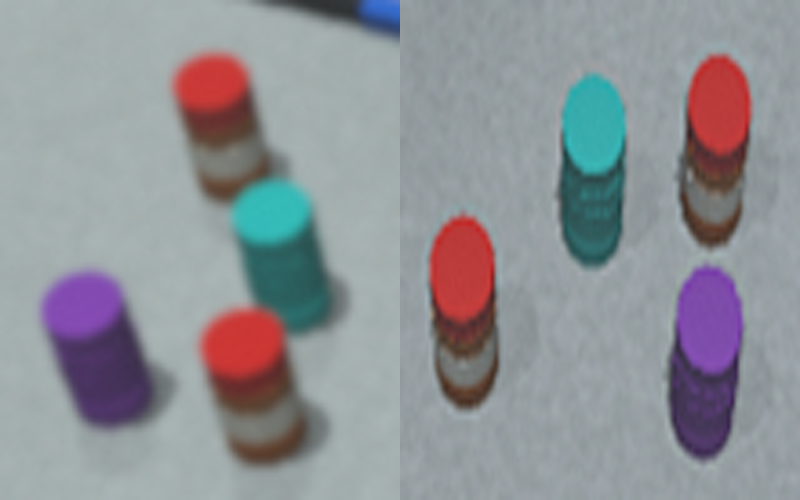

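The crops confirm that two jars are amber glass with red caps and white labels. The turquoise and purple ones are the look-alikes. Next I'll measure positions.

Run:
```python
from h import *
S,D=cam("scene"),cam("side")
def p(n,x): print(n,np.round(x,4).tolist() if not isinstance(x,tuple) else (np.round(x[0],4).tolist(),np.round(x[1],4).tolist()))
p("bailA",tri([(S,(428.3,219.3)),(D,(285.6,118.7))]))
p("bailB",tri([(S,(493.3,216.7)),(D,(293.7,148))]))
p("bailA'",tri([(S,(428.3,219.3)),(D,(293.7,148))]))
p("bailB'",tri([(S,(493.3,216.7)),(D,(285.6,118.7))]))
a=cv2.imread("pics/scene0.png")[:,:,::-1]; b=cv2.imread("pics/side0.png")[:,:,::-1]
h=lambda im:cv2.cvtColor(im,cv2.COLOR_RGB2HSV)
# caps top: bright red top ellipse
for nm,im,C in(("sc",a,S),("sd",b,D)):
  for q,st in blobs(im,(0,150,100),(6,255,255)):
    if st[4]<260 and q[1]>230 and q[0]<380: 
      m=cv2.inRange(h(im),np.array((0,150,170)),np.array((6,255,255)))[st[1]:st[1]+st[3],st[0]:st[0]+st[2]]
      v,u=np.nonzero(m); 
      p(nm+" jar",onz(C,(q[0],q[1]),0.068))
p("j1",tri([(S,(216.9,247)),(D,(296.7,362.8))])); p("j2",tri([(S,(223.2,299.2)),(D,(367.4,336.4))]))
p("button",tri([(S,(315.2,335)),(D,(373.7,269.5))]))
# mat in side: hull quad
hs=h(b); m=cv2.inRange(b,np.array((0,0,0)),np.array((48,48,48))); m[:, :220]=0; m[:210]=0; m[330:]=0; m[:,365:]=0
m=cv2.morphologyEx(m,cv2.MORPH_OPEN,np.ones((5,5)))
c=max(cv2.findContours(m,0,1)[0],key=cv2.contourArea); e=cv2.approxPolyDP(cv2.convexHull(c),8,True)[:,0]
print(cv2.contourArea(c)); 
for q in e: p(str(q),onz(D,q,0.004))
e2=cv2.minAreaRect(np.array([onz(D,q[0],0.004)[:2]*1000 for q in cv2.convexHull(c)],np.float32)); print(e2)
# white foot corners scene
for q in [(408,311),(497,307),(512,352),(418,357)]: p("foot",onz(S,q,0.01))
# basket rim corners
for q in [(403,234),(476,229),(495,292),(417,298)]: p("?",onz(S,q,0.088))
```

```text
bailA ([0.5521, 0.2379, 0.2511], [0.0335, 0.0335])
bailB ([0.5479, 0.3436, 0.1625], [0.0405, 0.0405])
bailA' ([0.5475, 0.2273, 0.2098], [0.0015, 0.0015])
bailB' ([0.5493, 0.3595, 0.2009], [0.0041, 0.0041])
sc jar [0.4553, -0.2291, 0.068]
sc jar [0.6067, -0.2053, 0.068]
sd jar [0.607, -0.2084, 0.068]
sd jar [0.4559, -0.2323, 0.068]
j1 ([0.4553, -0.2304, 0.0666], [0.0014, 0.0014])
j2 ([0.6066, -0.2066, 0.0665], [0.0013, 0.0013])
button ([0.6815, -0.0174, 0.019], [0.0014, 0.0014])
3860.5
[346 268] [0.6229, 0.0106, 0.004]
[288 288] [0.4762, -0.0143, 0.004]
[267 280] [0.432, 0.0192, 0.004]
[248 242] [0.4038, 0.1443, 0.004]
[312 219] [0.577, 0.1829, 0.004]
((511.28753662109375, 72.60404205322266), (188.26820373535156, 193.30075073242188), 13.430779457092285)
foot [0.6321, 0.1927, 0.01]
foot [0.6388, 0.391, 0.01]
foot [0.7499, 0.3841, 0.01]
foot [0.7446, 0.1895, 0.01]
? [0.4719, 0.2048, 0.088]
? [0.4714, 0.3776, 0.088]
? [0.6527, 0.3607, 0.088]
? [0.6535, 0.1968, 0.088]
```

Call:
jog_arm:
  motion:
    - [[0, 0.0, -0.05, 0, 0, 0, 0.06], [-0.04, 0.02, -0.07, 0, 0, 0, 0.06], [-0.08, 0.045, -0.07, 0, 0, 0, 0.06], [-0.12, 0.065, -0.07, 0, 0, 0, 0.06], [-0.16, 0.09, -0.07, 0, 0, 0, 0.06], [-0.2, 0.11, -0.07, 0, 0, 0, 0.06], [-0.23, 0.127, -0.07, 0, 0, 0, 0.06], [-0.23, 0.127, -0.07, 0, 0, 0, 0.06]]

```text
t: 0.95
eef_pos: [0.5459, 0.2332, 0.3179]
ee_rot: [3.14, 0.001, -1.567]
force: [0.1, -0.7, -0.3]
width: 0.0597
```

Run:
```python
from h import *
s=arm.get_state(); print(np.round(s["eef_pos"],4),np.round(s["ee_rot"],4))
im,C=grab("wrist","w1.png"); grab("side","side1.png"); grab("scene","scene1.png")
print(proj(C,[0.548,0.293,0.206]))
```

```text
[0.5459 0.2332 0.3179] [ 3.1401e+00  6.0000e-04 -1.5671e+00]
[314.92623157 319.37860973]
```

View pics/w1.png

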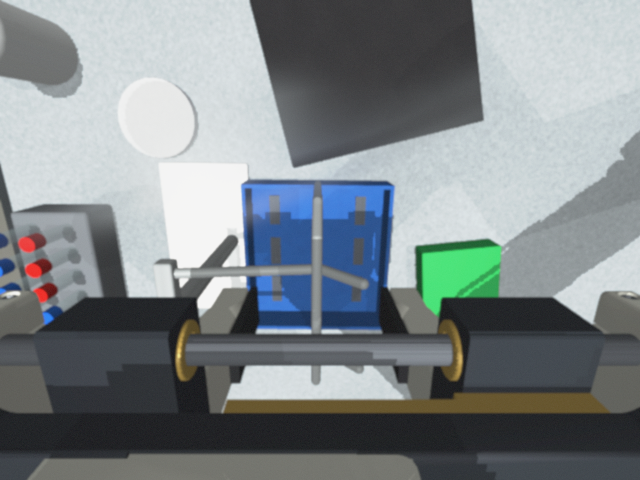

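View pics/side1.png

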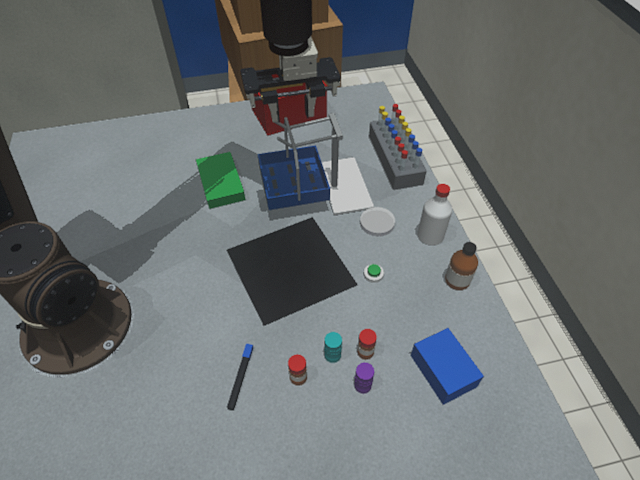

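View pics/scene1.png

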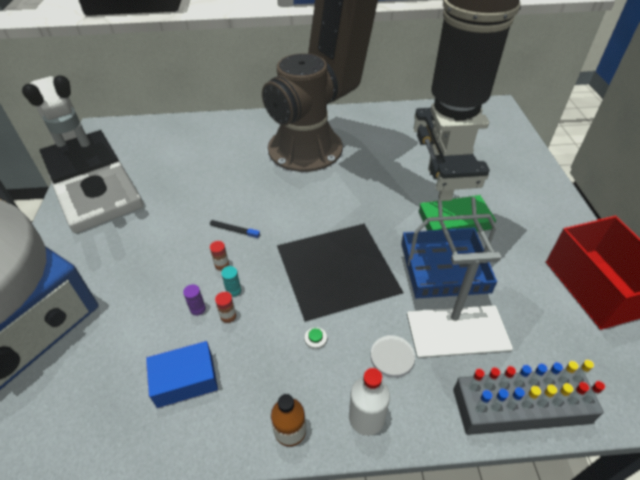

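The wrist view shows the bail running straight down the image at column 317, from about row 236 to 380. No jars beyond the two were hidden by the arm. Next I'll refine the bail, the mat and the stand.

Run:
```python
from h import *
S,D=cam("scene"),cam("side"); W=cam("wrist")
for q in [(318,240),(317,290),(316.5,378)]: print(q,np.round(onz(W,q,0.206),4))
for nm,C in (("scene",S),("side",D)):
  im=cv2.imread(f"pics/{nm}1.png")[:,:,::-1]; v=im.max(2)
  m=(v<60).astype(np.uint8)*255; m=cv2.morphologyEx(m,cv2.MORPH_OPEN,np.ones((3,3)))
  n,l,st,ce=cv2.connectedComponentsWithStats(m)
  k=l[270,338] if nm=="scene" else l[265,290]
  c=cv2.findContours((l==k).astype(np.uint8),0,1)[0][0]
  P=np.array([onz(C,q[0],0.004)[:2]*1000 for q in c],np.float32)
  print(nm,cv2.minAreaRect(P))
# stand foot from wrist (z~0) + post
im=cv2.imread("pics/w1.png")[:,:,::-1]
b=cv2.inRange(cv2.cvtColor(im,cv2.COLOR_RGB2HSV),np.array((105,150,60)),np.array((125,255,255)));b[:170]=0
for q in [(162,163),(248,164),(243,182),(393,184)]: print(np.round(onz(W,q,0.01 if q[1]<170 else 0.088),4))
```

```text
(318, 240) [0.5476 0.224  0.206 ]
(317, 290) [0.5483 0.2642 0.206 ]
(316.5, 378) [0.5487 0.3449 0.206 ]
scene ((491.01007080078125, 50.166847229003906), (230.9225311279297, 232.2999725341797), 13.945002555847168)
side ((491.9786376953125, 45.73405456542969), (237.3853759765625, 237.5864715576172), 13.865772247314453)
[0.7399 0.1843 0.01  ]
[0.634  0.1853 0.01  ]
[0.625  0.1971 0.088 ]
[0.4699 0.199  0.088 ]
```

Call:
jog_arm:
  motion:
    - [[-0.03, -0.002, 0, 0, 0, 0, 0.05], [-0.06, -0.002, 0, 0, 0, 0, 0.05], [-0.06, -0.002, 0.03, 0, 0, 0, 0.05], [-0.06, -0.002, 0.06, 0, 0, 0, 0.05], [-0.06, -0.002, 0.085, 0, 0, 0, 0.05], [-0.06, -0.002, 0.1, 0, 0, 0, 0.05], [-0.06, -0.002, 0.108, 0, 0, 0, 0.05], [-0.06, -0.002, 0.108, 0, 0, 0, 0.05]]

```text
t: 1.9
eef_pos: [0.5496, 0.2888, 0.2086]
ee_rot: [3.138, -0.002, -1.572]
force: [0.3, -0.2, 0.8]
width: 0.05
```

Run:
```python
from h import *
s=arm.get_state(); print(np.round(s["eef_pos"],4),np.round(s["ee_rot"],4),np.round(s["q"],3),np.round(s["force"],2))
im,C=grab("wrist","w2.png"); b,D=grab("side"); a,S=grab("scene")
cv2.imwrite("pics/c3.png",np.hstack([cv2.resize(a[140:300,390:510,::-1],(390,520),interpolation=2),cv2.resize(b[70:190,240:340,::-1],(400,520),interpolation=2)]))
```

```text
[0.5496 0.2888 0.2086] [ 3.1385e+00 -1.9000e-03 -1.5716e+00] [ 7.970e-01  3.000e-01 -1.660e-01 -1.000e-03 -1.108e+00 -7.980e-01] [ 0.34 -0.18  0.77]
```

View pics/w2.png

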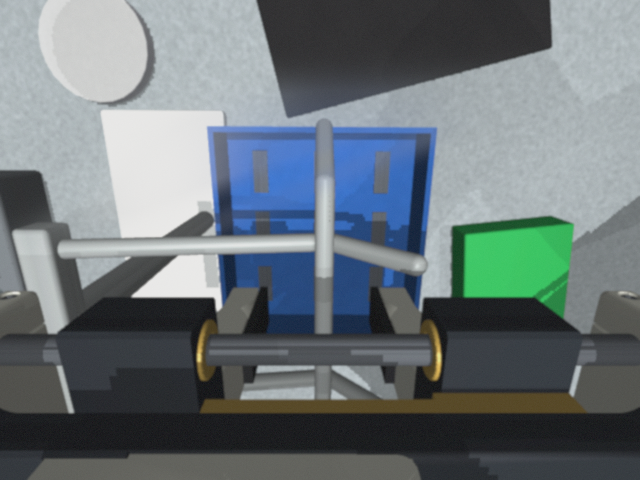

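View pics/c3.png

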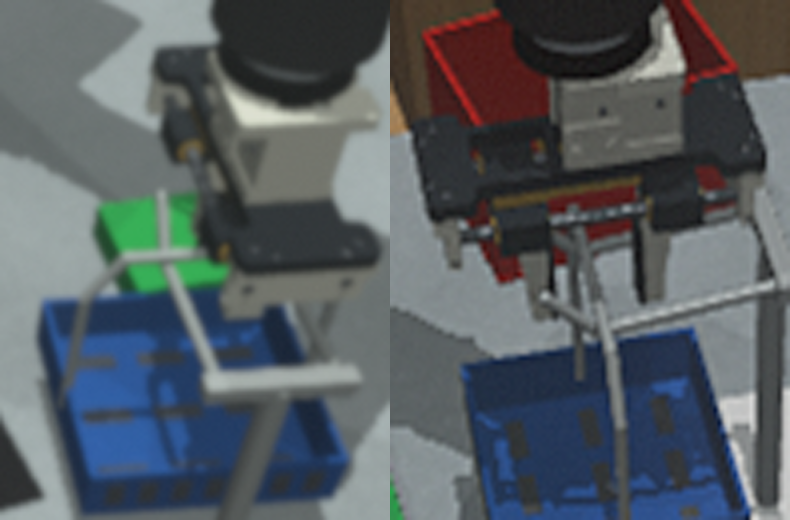

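The bar at column 323 lies between the fingers, and the tips are between the prongs. I'll close on it.

Call:
jog_arm:
  motion:
    - [[-0.004, 0.002, 0, 0, 0, 0, 0.05], [-0.004, 0.002, 0, 0, 0, 0, 0.02], [-0.004, 0.002, 0, 0, 0, 0, 0.0], [-0.004, 0.002, 0, 0, 0, 0, 0], [-0.004, 0.002, 0, 0, 0, 0, 0], [-0.004, 0.002, 0, 0, 0, 0, 0], [-0.004, 0.002, 0, 0, 0, 0, 0]]
  newtons: 40

```text
t: 2.75
eef_pos: [0.5482, 0.2939, 0.2109]
ee_rot: [3.141, 0.0, -1.571]
force: [-2.2, -0.1, -0.4]
width: 0.0079
```

Call:
jog_arm:
  motion:
    - [[0, 0, -0.015, 0, 0, 0, 0], [0, 0, -0.03, 0, 0, 0, 0], [0, 0, -0.045, 0, 0, 0, 0], [0, 0, -0.06, 0, 0, 0, 0], [0, 0, -0.07, 0, 0, 0, 0], [0, 0, -0.07, 0, 0, 0, 0]]

```text
t: 3.35
eef_pos: [0.5486, 0.2942, 0.2819]
ee_rot: [-3.141, 0.002, -1.571]
force: [1.2, 0.4, -3.0]
width: 0.0064
```

Run:
```python
from h import *
s=arm.get_state(); print(np.round(s["eef_pos"],4),np.round(s["ee_rot"],4),np.round(s["force"],2),s["width"])
im,C=grab("wrist","w3.png"); b,D=grab("side"); a,S=grab("scene")
cv2.imwrite("pics/c4.png",np.hstack([cv2.resize(a[120:360,370:530,::-1],(347,520),interpolation=2),cv2.resize(b[50:220,200:350,::-1],(450,520),interpolation=2)]))
```

```text
[0.5486 0.2942 0.2819] [-3.1405e+00  1.5000e-03 -1.5706e+00] [ 1.21  0.36 -3.01] 0.006437262976559942
```

View pics/c4.png

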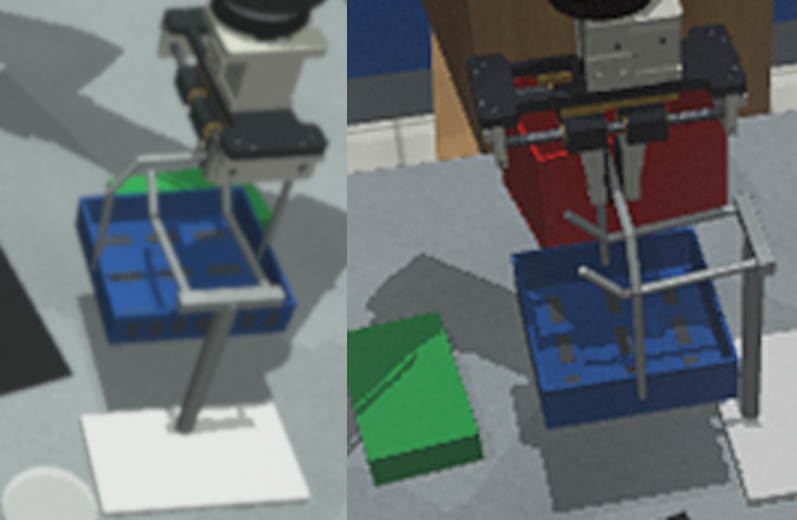

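Call:
jog_arm:
  motion:
    - [[0, 0.025, 0, 0, 0, 0, 0], [0, 0.05, 0, 0, 0, 0, 0], [0, 0.07, 0, 0, 0, 0, 0], [0.01, 0.072, 0, 0, 0, 0, 0], [0.045, 0.072, 0, 0, 0, 0, 0], [0.085, 0.072, 0, 0, 0, 0, 0], [0.125, 0.07, 0, 0, 0, 0, 0], [0.155, 0.066, 0, 0, 0, 0, 0]]

```text
t: 4.3
eef_pos: [0.4811, 0.1363, 0.2794]
ee_rot: [3.139, -0.001, -1.571]
force: [0.3, -1.0, -2.9]
width: 0.0066
```

Call:
jog_arm:
  motion:
    - [[0.035, -0.004, 0, 0, 0, 0, 0], [0.06, -0.007, 0.0, 0, 0, 0, 0], [0.08, -0.01, 0.02, 0, 0, 0, 0], [0.088, -0.01, 0.045, 0, 0, 0, 0], [0.088, -0.01, 0.065, 0, 0, 0, 0], [0.088, -0.01, 0.08, 0, 0, 0, 0], [0.088, -0.01, 0.09, 0, 0, 0, 0], [0.088, -0.01, 0.09, 0, 0, 0, 0]]

```text
t: 5.1
eef_pos: [0.49, 0.0476, 0.1879]
ee_rot: [3.136, -0.002, -1.571]
force: [-0.4, -0.2, -2.2]
width: 0.0062
```

Run:
```python
from h import *
s=arm.get_state(); print(np.round(s["eef_pos"],4),np.round(s["ee_rot"],4),np.round(s["force"],2),s["width"])
b,D=grab("side","side4.png"); a,S=grab("scene","scene4.png")
cv2.imwrite("pics/c5.png",np.hstack([cv2.resize(a[120:360,240:440,::-1],(400,480),interpolation=2),cv2.resize(b[120:340,200:380,::-1],(392,480),interpolation=2)]))
```

```text
[0.49   0.0476 0.1879] [ 3.1361e+00 -2.4000e-03 -1.5713e+00] [-0.41 -0.21 -2.19] 0.006206813235218467
```

View pics/c5.png

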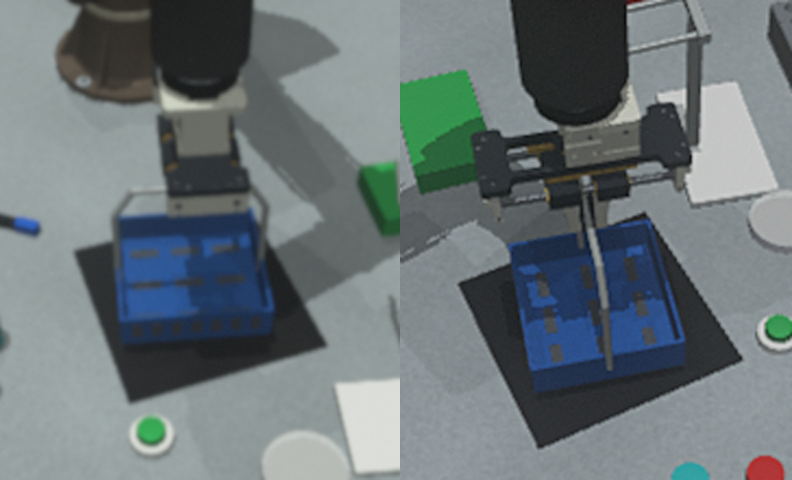

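Call:
jog_arm:
  motion:
    - [[0, -0.001, 0.005, 0, 0, 0, 0], [0, -0.001, 0.01, 0, 0, 0, 0], [0, -0.001, 0.014, 0, 0, 0, 0], [0, -0.001, 0.016, 0, 0, 0, 0], [0, -0.001, 0.0165, 0, 0, 0, 0]]

```text
t: 5.7
eef_pos: [0.492, 0.0481, 0.1729]
ee_rot: [3.139, -0.002, -1.571]
force: [-0.5, 0.4, -2.6]
width: 0.0065
```

Call:
jog_arm:
  motion:
    - [[0, 0, 0.001, 0, 0, 0, 0], [0, 0, 0.002, 0, 0, 0, 0], [0, 0, 0.003, 0, 0, 0, 0], [0, 0, 0.003, 0, 0, 0, 0]]

```text
t: 6.1
eef_pos: [0.4919, 0.0481, 0.1698]
ee_rot: [3.139, -0.002, -1.571]
force: [0.2, 0.7, -2.5]
width: 0.0067
```

Call:
jog_arm:
  motion:
    - [[0, 0, 0.001, 0, 0, 0, 0], [0, 0, 0.002, 0, 0, 0, 0], [0, 0, 0.002, 0, 0, 0, 0]]

```text
t: 6.4
eef_pos: [0.492, 0.0481, 0.1687]
ee_rot: [3.139, -0.002, -1.57]
force: [-3.2, 0.7, 5.5]
width: 0.0071
```

Call:
jog_arm:
  motion:
    - [[0, 0, 0.001, 0, 0, 0, 0], [0, 0, 0.002, 0, 0, 0, 0], [0, 0, 0.002, 0, 0, 0, 0]]

```text
t: 6.7
eef_pos: [0.4921, 0.0481, 0.1686]
ee_rot: [3.14, -0.002, -1.569]
force: [-8.9, 1.6, 15.9]
width: 0.0067
```

Call:
jog_arm:
  motion:
    - [[0, 0, -0.002, 0, 0, 0, 0], [0, 0, -0.003, 0, 0, 0, 0], [0, 0, -0.003, 0, 0, 0, 0.02], [0, 0, -0.003, 0, 0, 0, 0.04], [0, 0, -0.003, 0, 0, 0, 0.06], [0, 0, -0.003, 0, 0, 0, 0.06], [0, 0, -0.04, 0, 0, 0, 0.06], [0, 0, -0.08, 0, 0, 0, 0.06]]

```text
t: 7.5
eef_pos: [0.4914, 0.0478, 0.2485]
ee_rot: [3.137, -0.003, -1.569]
force: [2.0, -0.1, 0.6]
width: 0.0492
```

Run:
```python
from h import *
s=arm.get_state(); print(np.round(s["eef_pos"],4),np.round(s["ee_rot"],4),np.round(s["force"],2),s["width"],np.round(s["q"],3))
w,C=grab("wrist","w5.png");b,D=grab("side","side5.png"); a,S=grab("scene","scene5.png")
```

```text
[0.4914 0.0478 0.2485] [ 3.137  -0.0033 -1.5695] [ 2.01 -0.07  0.56] 0.049187234561944654 [ 4.970e-01  6.000e-02 -3.740e-01  1.000e-03 -1.142e+00 -4.960e-01]
```

View pics/side5.png

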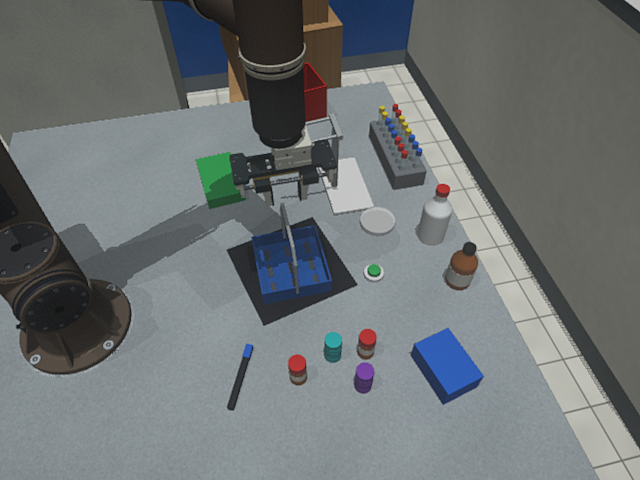

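View pics/w5.png

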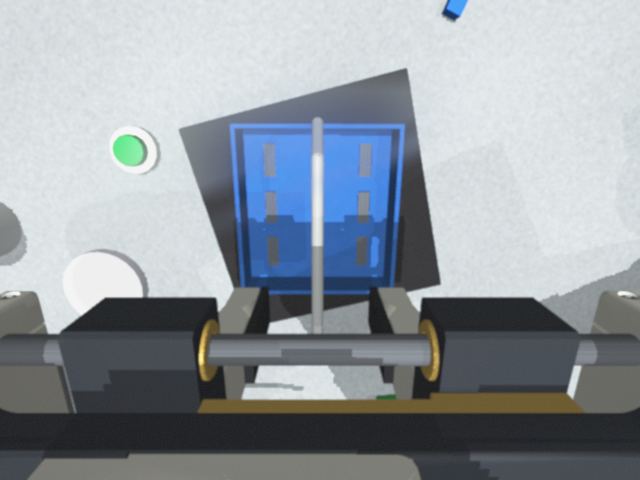

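The basket stands on the mat, squarely centred and released. Now I'll measure the jars and their neighbours.

Run:
```python
from h import *
a=cv2.imread("pics/scene5.png")[:,:,::-1]; b=cv2.imread("pics/side5.png")[:,:,::-1]; S,D=cam("scene"),cam("side")
def f(im,lo,hi): return [x for x in blobs(im,lo,hi) if 150<x[0][0]<390 and x[0][1]>230 and x[0][1]<390]
for nm,lo,hi in [("red",(0,150,100),(6,255,255)),("teal",(85,120,60),(95,255,255)),("purple",(130,100,50),(150,255,255))]:
  A=f(a,lo,hi);B=f(b,lo,hi)
  for p,_ in A:
    for q,_ in B:
      x,e=tri([(S,p),(D,q)])
      if e[0]<0.01: print(nm,p,q,np.round(x,4),np.round(e,4))
# pen
for q in [(212,222),(258,233)]: print("pen",onz(S,q,0.014))
```

```text
red [217.0, 247.0] [296.7, 362.8] [ 0.4552 -0.2302  0.0665] [0.0015 0.0015]
red [223.2, 299.2] [367.4, 336.4] [ 0.6066 -0.2066  0.0665] [0.0013 0.0013]
teal [230.8, 279.4] [332.8, 346.1] [ 0.5357 -0.1986  0.0419] [0.0025 0.0025]
purple [193.6, 298.7] [364.2, 376.3] [ 0.581  -0.2768  0.0412] [0.0015 0.0015]
pen [ 0.3151457  -0.26076265  0.014     ]
pen [ 0.3662216 -0.1399681  0.014    ]
```

Call:
jog_arm:
  motion:
    - [[0.03, -0.015, 0, 0, 0, -8, 0.06], [0.065, -0.03, 0, 0, 0, -16, 0.06], [0.1, -0.045, 0, 0, 0, -24, 0.06], [0.135, -0.06, 0, 0, 0, -32, 0.06], [0.17, -0.075, 0, 0, 0, -40, 0.06], [0.2, -0.09, 0, 0, 0, -48, 0.06], [0.23, -0.105, 0, 0, 0, -56, 0.06], [0.25, -0.115, 0, 0, 0, -64, 0.06]]

```text
t: 8.45
eef_pos: [0.6094, -0.203, 0.25]
ee_rot: [-3.14, -0.001, -0.448]
force: [-0.5, 0.3, -0.1]
width: 0.06
```

Call:
jog_arm:
  motion:
    - [[0, 0, 0.01, 0, 0, -8, 0.055], [0, 0, 0.02, 0, 0, -16, 0.055], [0, 0, 0.03, 0, 0, -24, 0.055], [0, 0, 0.04, 0, 0, -26, 0.055], [0, 0, 0.04, 0, 0, -26, 0.055]]

```text
t: 8.95
eef_pos: [0.6082, -0.2028, 0.2073]
ee_rot: [-3.14, 0.002, 0.006]
force: [-0.8, -1.0, 0.6]
width: 0.055
```

```bash
cat > look.py <<'E'
from h import *
import sys
tag=sys.argv[1]; tgt=[float(v) for v in sys.argv[2:5]]
s=arm.get_state(); p=np.array(s["eef_pos"]); print(np.round(p,4),np.round(s["ee_rot"],4),np.round(s["force"],2),round(s["width"],4),np.round(s["q"],2),s["t"])
Rt=Ro.from_euler('xyz',s["ee_rot"]).as_matrix()
print("tool shift to TCP target",np.round(Rt.T@(np.array(tgt)-p),4))
w,C=grab("wrist",f"w{tag}.png");b,D=grab("side",f"side{tag}.png");a,S=grab("scene",f"scene{tag}.png")
for im,CC,n in((w,C,"w"),(a,S,"sc"),(b,D,"sd")):
  for q,st in blobs(im,(0,150,100),(6,255,255)):
    x=onz(CC,q,0.068 if n=="w" else 0.0665)
    if st[4]>60 and 0.35<x[0]<0.75 and -0.35<x[1]<0.2: print(n,q,st,np.round(x,4))
E
python3 look.py 6 0.607 -0.207 0.075
```

```text
[ 0.6082 -0.2028  0.2073] [-3.1404e+00  2.3000e-03  6.1000e-03] [-0.81 -1.    0.57] 0.055 [-0.02  0.33 -0.12 -0.   -1.12  1.6 ] 8.95
tool shift to TCP target [-0.0009  0.0043  0.1323]
w [323.7, 237.7] [303, 216, 42, 44, 1439] [ 0.6074 -0.2066  0.068 ]
w [347.4, 386.5] [330, 368, 36, 32, 863] [ 0.4614 -0.2306  0.068 ]
sc [216.9, 250.8] [211, 247, 13, 9, 74] [ 0.4659 -0.2286  0.0665]
sc [223.6, 300.1] [217, 293, 14, 16, 173] [ 0.608  -0.2047  0.0665]
sd [366.6, 336.3] [359, 329, 17, 15, 118] [ 0.6058 -0.2071  0.0665]
sd [296.7, 362.7] [289, 355, 17, 17, 226] [ 0.4561 -0.2314  0.0665]
```

View pics/w6.png

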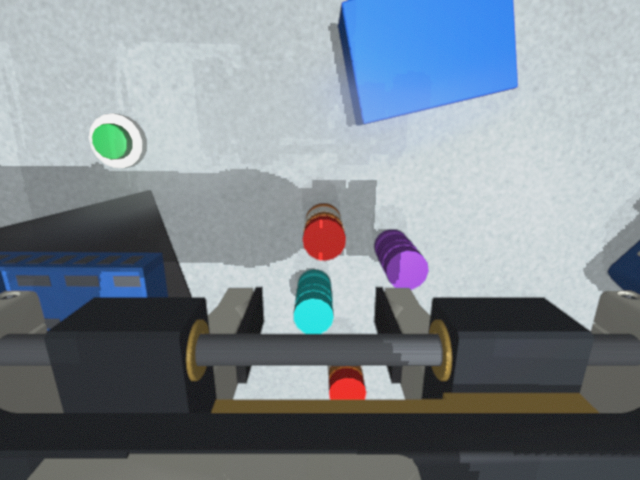

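The wrist view puts the red cap at (324,238), which gives (0.607,-0.207) and agrees with both fixed cameras. Turquoise at (314,300) and purple at (402,260) lie clear of the jaw lines. I'll descend.

Call:
jog_arm:
  motion:
    - [[0, 0.004, 0.03, 0, 0, 0, 0.052], [0, 0.004, 0.06, 0, 0, 0, 0.052], [0, 0.004, 0.09, 0, 0, 0, 0.052], [0, 0.004, 0.11, 0, 0, 0, 0.052], [0, 0.004, 0.13, 0, 0, 0, 0.052], [0, 0.004, 0.142, 0, 0, 0, 0.052], [-0.001, 0.004, 0.146, 0, 0, 0, 0.052], [-0.001, 0.004, 0.146, 0, 0, 0, 0.052]]

```text
t: 9.9
eef_pos: [0.6088, -0.207, 0.0641]
ee_rot: [-3.141, -0.001, 0.005]
force: [-0.0, 0.2, -0.7]
width: 0.052
```

```bash
python3 look.py 7 0.607 -0.207 0.061
```

```text
[ 0.6088 -0.207   0.0641] [-3.1414e+00 -1.4000e-03  4.7000e-03] [-0.03  0.2  -0.71] 0.052 [-0.03  0.47 -0.28 -0.   -0.82  1.6 ] 9.9
tool shift to TCP target [-0.0018 -0.      0.0031]
w [317.3, 315.2] [279, 288, 80, 46, 2528] [ 0.6167 -0.2063  0.068 ]
w [317.6, 369.1] [294, 366, 49, 9, 304] [ 0.59   -0.2066  0.068 ]
sc [223.4, 301.9] [217, 297, 14, 12, 132] [ 0.6127 -0.2048  0.0665]
sd [296.7, 362.8] [289, 355, 17, 17, 228] [ 0.456  -0.2316  0.0665]
```

View pics/w7.png

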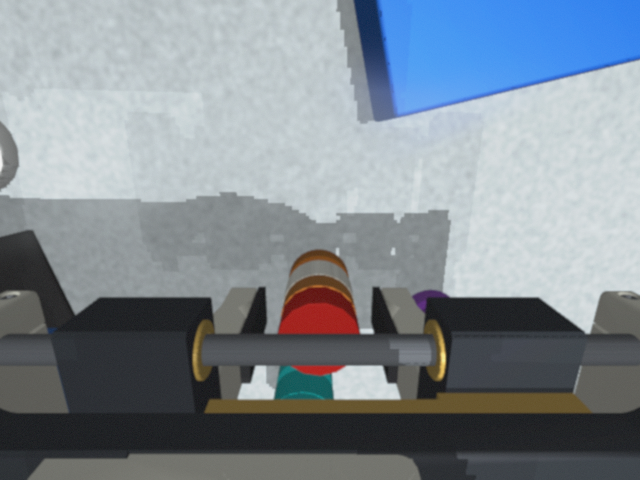

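Call:
jog_arm:
  motion:
    - [[-0.002, 0, 0.002, 0, 0, 0, 0.045], [-0.002, 0, 0.002, 0, 0, 0, 0.038], [-0.002, 0, 0.002, 0, 0, 0, 0.034], [-0.002, 0, 0.002, 0, 0, 0, 0.03], [-0.002, 0, 0.002, 0, 0, 0, 0.03], [-0.002, 0, 0.002, 0, 0, 0, 0.03]]
  newtons: 10

```text
t: 10.65
eef_pos: [0.6077, -0.2071, 0.0636]
ee_rot: [3.141, -0.004, 0.005]
force: [-1.2, 1.1, 3.2]
width: 0.036
```

Call:
jog_arm:
  motion:
    - [[0, 0, -0.01, 0, 0, 0, 0.03], [0, 0, -0.03, 0, 0, 0, 0.03], [0, 0, -0.06, 0, 0, 0, 0.03], [0, 0, -0.1, 0, 0, 0, 0.03], [0, 0, -0.14, 0, 0, 0, 0.03], [0, 0, -0.18, 0, 0, 0, 0.03], [0, 0, -0.2, 0, 0, 0, 0.03], [0, 0, -0.2, 0, 0, 0, 0.03]]

```text
t: 11.45
eef_pos: [0.6084, -0.2075, 0.2684]
ee_rot: [3.14, -0.011, 0.005]
force: [0.6, -1.4, -0.3]
width: 0.0351
```

```bash
python3 look.py 8 0.544 0.048 0.263
```

```text
[ 0.6084 -0.2075  0.2684] [ 3.1404 -0.0107  0.0054] [ 0.55 -1.4  -0.27] 0.0351 [-0.03  0.29 -0.04  0.   -1.23  1.6 ] 11.45
tool shift to TCP target [-0.063  -0.2558  0.0044]
w [317.8, 313.0] [277, 286, 84, 48, 3023] [ 0.5086 -0.2073  0.068 ]
w [323.1, 368.0] [298, 365, 52, 8, 245] [ 0.4401 -0.2136  0.068 ]
sc [204.4, 234.2] [196, 226, 18, 19, 210] [ 0.4094 -0.2623  0.0665]
sd [296.7, 362.7] [289, 355, 17, 17, 227] [ 0.4561 -0.2314  0.0665]
```

View pics/w8.png

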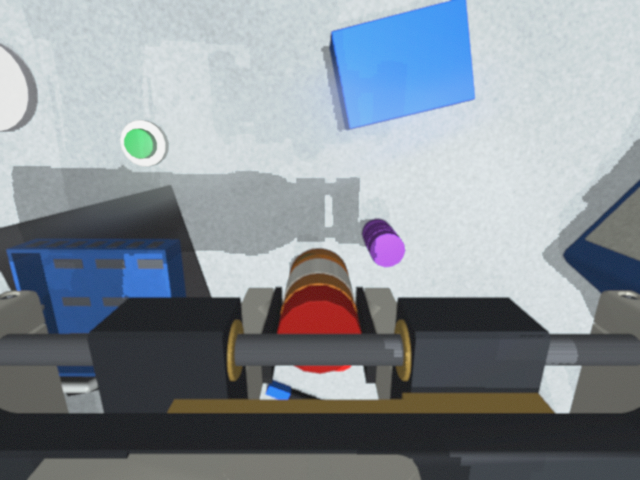

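The jar is held and standing straight between the pads. I'll carry it to the +x half of the basket.

Call:
jog_arm:
  motion:
    - [[-0.01, -0.03, 0, 0, 0, 0, 0.03], [-0.02, -0.07, 0, 0, 0, 0, 0.03], [-0.03, -0.11, 0, 0, 0, 0, 0.03], [-0.045, -0.15, 0, 0, 0, 0, 0.03], [-0.055, -0.19, 0, 0, 0, 0, 0.03], [-0.063, -0.225, 0, 0, 0, 0, 0.03], [-0.064, -0.255, 0.0, 0, 0, 0, 0.03], [-0.064, -0.255, 0.0, 0, 0, 0, 0.03]]

```text
t: 12.4
eef_pos: [0.5403, 0.0505, 0.2618]
ee_rot: [-3.141, -0.001, 0.008]
force: [-0.1, -0.2, -1.1]
width: 0.0358
```

```bash
python3 look.py 9 0.5435 0.048 0.085
```

```text
[0.5403 0.0505 0.2618] [-3.1414e+00 -1.1000e-03  8.1000e-03] [-0.1  -0.23 -1.12] 0.0358 [ 0.45  0.13 -0.26  0.   -1.18  1.12] 12.4
tool shift to TCP target [0.003  0.0026 0.1768]
w [586.0, 303.3] [572, 288, 30, 31, 663] [ 0.4556 -0.2273  0.068 ]
w [318.6, 319.1] [278, 300, 83, 34, 2167] [0.4346 0.0498 0.068 ]
w [318.5, 368.2] [298, 366, 43, 7, 204] [0.3736 0.0494 0.068 ]
sc [216.9, 247.0] [211, 242, 13, 11, 119] [ 0.4539 -0.2294  0.0665]
sd [296.7, 362.7] [289, 355, 17, 17, 226] [ 0.4561 -0.2314  0.0665]
```

View pics/scene9.png

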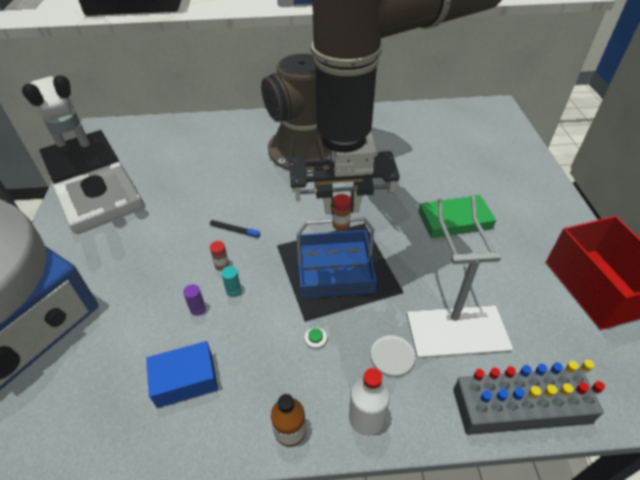

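Call:
jog_arm:
  motion:
    - [[0.003, 0.002, 0.0, 0, 0, 0, 0.03], [0.003, 0.002, 0.02, 0, 0, 0, 0.03], [0.003, 0.002, 0.05, 0, 0, 0, 0.03], [0.003, 0.002, 0.08, 0, 0, 0, 0.03], [0.003, 0.002, 0.11, 0, 0, 0, 0.03], [0.003, 0.002, 0.135, 0, 0, 0, 0.03], [0.003, 0.002, 0.155, 0, 0, 0, 0.03], [0.003, 0.002, 0.165, 0, 0, 0, 0.03]]

```text
t: 13.35
eef_pos: [0.543, 0.044, 0.0948]
ee_rot: [3.14, 0.002, 0.004]
force: [-0.6, 0.2, -0.0]
width: 0.0356
```

```bash
python3 look.py 10 0.5435 0.048 0.0716
python3 - <<'E'
from h import *
a=cv2.imread("pics/scene10.png");b=cv2.imread("pics/side10.png")
cv2.imwrite("pics/c10.png",np.hstack([cv2.resize(a[140:330,260:420],(400,475),interpolation=2),cv2.resize(b[130:330,220:380],(380,475),interpolation=2)]))
E
```

```text
[0.543  0.044  0.0948] [3.1401e+00 2.1000e-03 3.6000e-03] [-0.62  0.24 -0.01] 0.0356 [ 0.44  0.3  -0.47  0.   -0.8   1.13] 13.35
tool shift to TCP target [ 0.0006 -0.004   0.0232]
w [318.4, 312.9] [277, 286, 84, 48, 3102] [0.5352 0.0441 0.068 ]
w [318.7, 367.8] [299, 366, 41, 6, 170] [0.5017 0.0438 0.068 ]
sc [216.9, 247.0] [211, 242, 13, 11, 118] [ 0.4539 -0.2294  0.0665]
sc [338.3, 258.4] [331, 254, 15, 10, 112] [0.5143 0.0496 0.0665]
sd [296.8, 362.8] [289, 355, 17, 17, 229] [ 0.4562 -0.2317  0.0665]
```

View pics/c10.png

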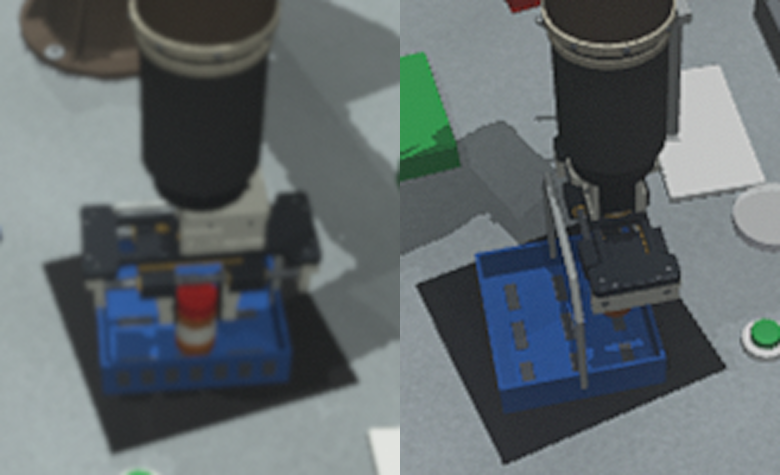

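Call:
jog_arm:
  motion:
    - [[0, 0, 0.008, 0, 0, 0, 0.03], [0, 0, 0.014, 0, 0, 0, 0.03], [0, 0, 0.018, 0, 0, 0, 0.03], [0, 0, 0.02, 0, 0, 0, 0.03], [0, 0, 0.02, 0, 0, 0, 0.03]]

```text
t: 14.0
eef_pos: [0.5438, 0.0448, 0.0766]
ee_rot: [3.14, 0.0, 0.005]
force: [-1.0, -0.1, -0.0]
width: 0.0359
```

Call:
jog_arm:
  motion:
    - [[0, 0, 0.001, 0, 0, 0, 0.03], [0, 0, 0.0015, 0, 0, 0, 0.03], [0, 0, 0.002, 0, 0, 0, 0.03], [0, 0, 0.002, 0, 0, 0, 0.03]]

```text
t: 14.4
eef_pos: [0.5438, 0.0448, 0.0746]
ee_rot: [3.14, 0.0, 0.005]
force: [-1.1, 0.1, -0.6]
width: 0.0356
```

Call:
jog_arm:
  motion:
    - [[0, 0, 0.001, 0, 0, 0, 0.03], [0, 0, 0.0015, 0, 0, 0, 0.03], [0, 0, 0.0015, 0, 0, 0, 0.03]]

```text
t: 14.7
eef_pos: [0.5438, 0.0448, 0.073]
ee_rot: [3.14, 0.0, 0.005]
force: [0.3, 0.4, -1.0]
width: 0.0359
```

Call:
jog_arm:
  motion:
    - [[0, 0, 0.001, 0, 0, 0, 0.03], [0, 0, 0.0015, 0, 0, 0, 0.03], [0, 0, 0.0015, 0, 0, 0, 0.03]]

```text
t: 15.0
eef_pos: [0.5438, 0.0448, 0.0716]
ee_rot: [3.14, 0.0, 0.005]
force: [-0.6, -0.7, 1.2]
width: 0.0359
```

Call:
jog_arm:
  motion:
    - [[0, 0, 0.0005, 0, 0, 0, 0.03], [0, 0, 0.0008, 0, 0, 0, 0.03], [0, 0, 0.0008, 0, 0, 0, 0.03]]

```text
t: 15.3
eef_pos: [0.544, 0.0448, 0.0715]
ee_rot: [3.14, -0.0, 0.005]
force: [-2.1, 0.5, 7.2]
width: 0.0356
```

Call:
jog_arm:
  motion:
    - [[0, 0, -0.0005, 0, 0, 0, 0.034], [0, 0, -0.0005, 0, 0, 0, 0.038], [0, 0, -0.0005, 0, 0, 0, 0.042], [0, 0, -0.0005, 0, 0, 0, 0.05], [0, 0, -0.0005, 0, 0, 0, 0.054], [0, 0, -0.02, 0, 0, 0, 0.054], [0, 0, -0.05, 0, 0, 0, 0.054], [0, 0, -0.09, 0, 0, 0, 0.054]]

```text
t: 16.1
eef_pos: [0.5428, 0.0445, 0.161]
ee_rot: [3.139, 0.003, 0.005]
force: [0.2, 0.0, -0.4]
width: 0.0539
```

Call:
jog_arm:
  motion:
    - [[0, 0, -0.04, 0, 0, 0, 0.054], [0, 0, -0.08, 0, 0, 0, 0.054], [0, 0, -0.09, 0, 0, 0, 0.054], [0, 0, -0.09, 0, 0, 0, 0.054]]

```text
t: 16.5
eef_pos: [0.5439, 0.0451, 0.253]
ee_rot: [3.141, -0.0, 0.005]
force: [-0.2, -0.4, 0.2]
width: 0.0542
```

```bash
python3 look.py 11 0.4555 -0.2305 0.2
python3 - <<'E'
from h import *
a=cv2.imread("pics/scene11.png");b=cv2.imread("pics/side11.png")
cv2.imwrite("pics/c11.png",np.hstack([cv2.resize(a[140:330,180:420],(450,475),interpolation=2),cv2.resize(b[200:400,220:380],(350,475),interpolation=2)]))
E
```

```text
[0.5439 0.0451 0.253 ] [ 3.1407e+00 -5.0000e-04  5.1000e-03] [-0.24 -0.44  0.23] 0.0542 [ 0.44  0.14 -0.27  0.   -1.16  1.13] 16.5
tool shift to TCP target [-0.0898  0.2751  0.0532]
w [318.7, 226.0] [301, 207, 36, 38, 1052] [0.5415 0.045  0.068 ]
w [585.0, 309.7] [571, 294, 29, 32, 648] [ 0.4553 -0.2262  0.068 ]
sc [217.0, 247.0] [211, 242, 13, 11, 120] [ 0.454  -0.2292  0.0665]
sc [338.2, 265.6] [332, 261, 12, 10, 66] [0.5354 0.0471 0.0665]
sd [296.7, 362.8] [289, 355, 17, 17, 227] [ 0.456  -0.2316  0.0665]
```

View pics/c11.png

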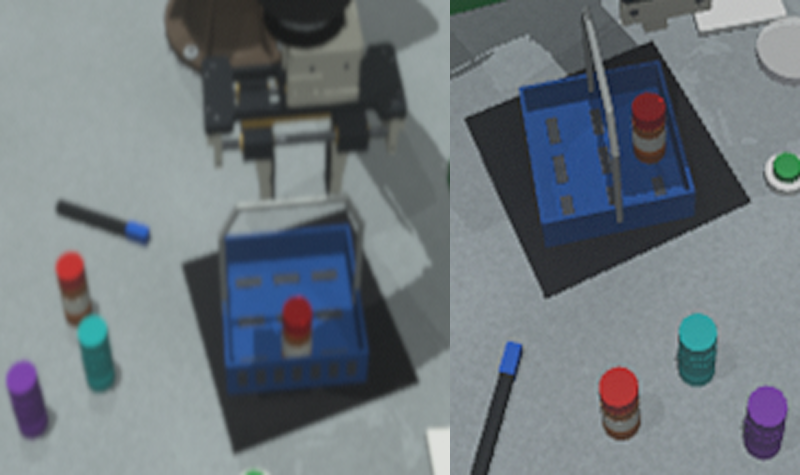

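The first jar stands upright in the +x half of the basket. Next is the other jar, with the wrist turned half round so that the camera side faces away from the bail.

Call:
jog_arm:
  motion:
    - [[-0.01, 0.03, 0, 0, 0, 8, 0.054], [-0.02, 0.07, 0, 0, 0, 16, 0.054], [-0.03, 0.11, 0, 0, 0, 24, 0.054], [-0.045, 0.15, 0, 0, 0, 32, 0.054], [-0.06, 0.19, 0, 0, 0, 40, 0.054], [-0.075, 0.225, 0, 0, 0, 48, 0.054], [-0.085, 0.255, 0, 0, 0, 56, 0.054], [-0.09, 0.275, 0, 0, 0, 64, 0.054]]

```text
t: 17.45
eef_pos: [0.4518, -0.2324, 0.2491]
ee_rot: [3.133, 0.002, -1.119]
force: [0.6, 0.5, -0.6]
width: 0.0543
```

Call:
jog_arm:
  motion:
    - [[0, 0, 0.0, 0, 0, 8, 0.054], [0, 0, 0, 0, 0, 16, 0.054], [0, 0, 0, 0, 0, 24, 0.054], [0, 0, 0, 0, 0, 32, 0.054], [0, 0, 0, 0, 0, 40, 0.054], [0, 0, 0, 0, 0, 48, 0.054], [0, 0, 0, 0, 0, 56, 0.054], [0, 0, 0, 0, 0, 64, 0.054]]

```text
t: 18.25
eef_pos: [0.451, -0.2323, 0.2472]
ee_rot: [3.133, -0.009, -2.242]
force: [0.7, -0.7, 0.0]
width: 0.0541
```

Call:
jog_arm:
  motion:
    - [[0, 0, 0.01, 0, 0, 8, 0.054], [0, 0, 0.02, 0, 0, 16, 0.054], [0, 0, 0.03, 0, 0, 24, 0.054], [0, 0, 0.04, 0, 0, 32, 0.054], [0, 0, 0.045, 0, 0, 40, 0.054], [0, 0, 0.05, 0, 0, 48, 0.054], [0, 0, 0.05, 0, 0, 51, 0.054], [0, 0, 0.05, 0, 0, 51, 0.054]]

```text
t: 19.05
eef_pos: [0.4495, -0.2322, 0.1954]
ee_rot: [-3.14, -0.015, -3.133]
force: [0.5, -0.1, 0.2]
width: 0.0543
```

```bash
python3 look.py 12 0.4555 -0.2305 0.063
```

```text
[ 0.4495 -0.2322  0.1954] [-3.1402 -0.0154 -3.1332] [ 0.46 -0.1   0.17] 0.0543 [-0.09  0.13 -0.42  0.   -1.03 -1.48] 19.05
tool shift to TCP target [-0.0081  0.0019  0.1323]
w [321.0, 248.6] [300, 226, 43, 46, 1531] [ 0.4527 -0.2302  0.068 ]
sc [216.9, 247.1] [211, 242, 12, 11, 98] [ 0.4543 -0.2294  0.0665]
sc [338.0, 265.7] [331, 260, 14, 12, 135] [0.5357 0.0466 0.0665]
```

View pics/w12.png

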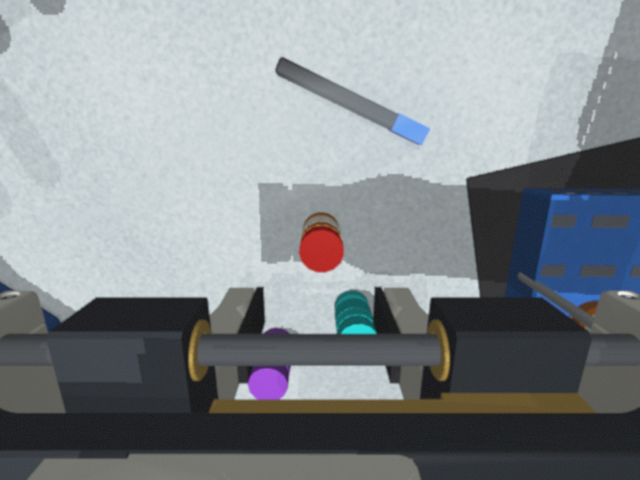

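Call:
jog_arm:
  motion:
    - [[-0.007, 0.002, 0.03, 0, -0.9, 0, 0.054], [-0.007, 0.002, 0.06, 0, -0.9, 0, 0.054], [-0.007, 0.002, 0.08, 0, -0.9, 0, 0.054], [-0.007, 0.002, 0.09, 0, -0.9, 0, 0.054], [-0.007, 0.002, 0.09, 0, -0.9, 0, 0.054]]

```text
t: 19.7
eef_pos: [0.4551, -0.2303, 0.1052]
ee_rot: [-3.14, -0.0, -3.13]
force: [-0.5, -0.5, -0.3]
width: 0.0538
```

```bash
python3 look.py 13 0.4555 -0.2305 0.063
```

```text
[ 0.4551 -0.2303  0.1052] [-3.1402e+00 -4.0000e-04 -3.1301e+00] [-0.47 -0.48 -0.34] 0.0538 [-0.08  0.23 -0.54  0.   -0.8  -1.48] 19.7
tool shift to TCP target [-0.0004 -0.0001  0.0422]
w [318.5, 287.4] [287, 252, 64, 68, 3305] [ 0.4526 -0.2302  0.068 ]
sc [216.8, 247.1] [211, 242, 13, 11, 106] [ 0.4542 -0.2296  0.0665]
sc [338.0, 265.9] [331, 260, 14, 13, 141] [0.5363 0.0466 0.0665]
```

View pics/w13.png

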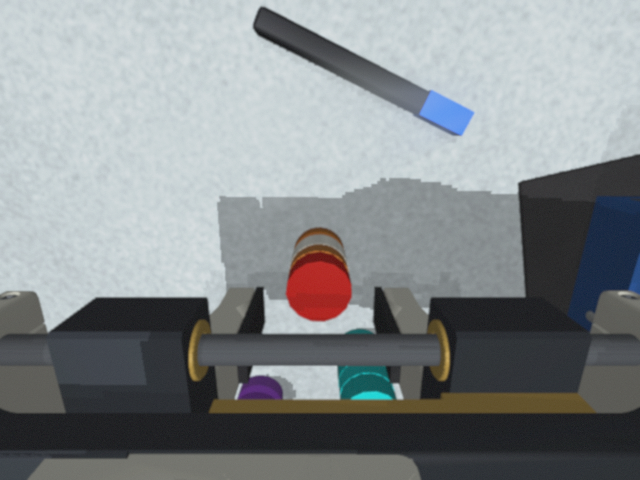

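Call:
jog_arm:
  motion:
    - [[0, 0, 0.02, 0, 0, 0, 0.052], [0, 0, 0.035, 0, 0, 0, 0.052], [0, 0, 0.042, 0, 0, 0, 0.052], [0, 0, 0.042, 0, 0, 0, 0.045], [0, 0, 0.042, 0, 0, 0, 0.038], [0, 0, 0.042, 0, 0, 0, 0.03], [0, 0, 0.042, 0, 0, 0, 0.03], [0, 0, 0.042, 0, 0, 0, 0.03]]
  newtons: 10

```text
t: 20.65
eef_pos: [0.4575, -0.2308, 0.0662]
ee_rot: [-3.139, 0.005, -3.13]
force: [0.2, 1.3, 5.7]
width: 0.0359
```

Call:
jog_arm:
  motion:
    - [[0, 0, -0.01, 0, 0, 0, 0.03], [0, 0, -0.03, 0, 0, 0, 0.03], [0, 0, -0.06, 0, 0, 0, 0.03], [0, 0, -0.1, 0, 0, 0, 0.03], [0, 0, -0.14, 0, 0, 0, 0.03], [0, 0, -0.18, 0, 0, 0, 0.03], [0, 0, -0.2, 0, 0, 0, 0.03], [0, 0, -0.2, 0, 0, 0, 0.03]]

```text
t: 21.45
eef_pos: [0.4576, -0.2307, 0.2705]
ee_rot: [-3.138, 0.012, -3.13]
force: [-0.0, -0.6, -1.1]
width: 0.036
```

```bash
python3 look.py 14 0.441 0.046 0.263
```

```text
[ 0.4576 -0.2307  0.2705] [-3.1377  0.0118 -3.1295] [-0.04 -0.63 -1.11] 0.036 [-0.08  0.07 -0.32  0.   -1.18 -1.48] 21.45
tool shift to TCP target [0.0133 0.2769 0.0062]
w [318.7, 307.9] [277, 275, 84, 59, 3981] [ 0.5572 -0.2298  0.068 ]
w [578.6, 303.8] [559, 290, 39, 27, 634] [0.5483 0.0472 0.068 ]
sc [337.9, 265.7] [331, 260, 14, 12, 139] [0.5357 0.0464 0.0665]
```

View pics/w14.png

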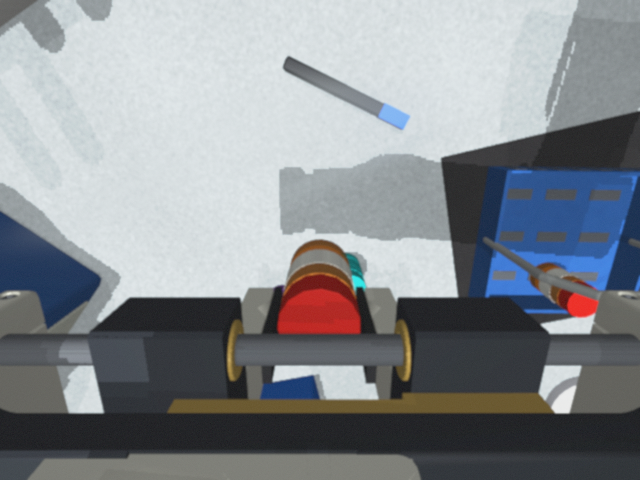

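Call:
jog_arm:
  motion:
    - [[0, 0.03, 0, 0, 0.7, 0, 0.03], [0.005, 0.07, 0, 0, 0.7, 0, 0.03], [0.01, 0.11, 0, 0, 0.7, 0, 0.03], [0.014, 0.15, 0, 0, 0.7, 0, 0.03], [0.014, 0.19, 0, 0, 0.7, 0, 0.03], [0.014, 0.23, 0, 0, 0.7, 0, 0.03], [0.014, 0.26, 0, 0, 0.7, 0, 0.03], [0.014, 0.277, 0, 0, 0.7, 0, 0.03]]

```text
t: 22.4
eef_pos: [0.4377, 0.0485, 0.2639]
ee_rot: [-3.139, -0.01, -3.128]
force: [0.3, -0.6, -0.5]
width: 0.0354
```

Call:
jog_arm:
  motion:
    - [[0, 0, 0, 0, 0, 0, 0.03], [0, 0, 0, 0, 0, 0, 0.03]]

```text
t: 22.6
eef_pos: [0.437, 0.0485, 0.2627]
ee_rot: [-3.138, -0.012, -3.127]
force: [-0.5, -0.2, -0.6]
width: 0.0356
```

```bash
python3 look.py 15 0.441 0.046 0.09
```

```text
[0.437  0.0485 0.2627] [-3.1377 -0.0122 -3.1271] [-0.53 -0.19 -0.58] 0.0356 [ 0.56 -0.04 -0.44 -0.   -1.18 -2.11] 22.6
tool shift to TCP target [-0.0061 -0.0019  0.1727]
w [318.6, 307.9] [277, 275, 84, 59, 4008] [0.5266 0.0494 0.068 ]
sc [338.0, 265.7] [332, 260, 13, 12, 124] [0.5357 0.0466 0.0665]
sd [310.4, 244.9] [304, 240, 14, 11, 113] [0.5451 0.0507 0.0665]
```

View pics/side15.png

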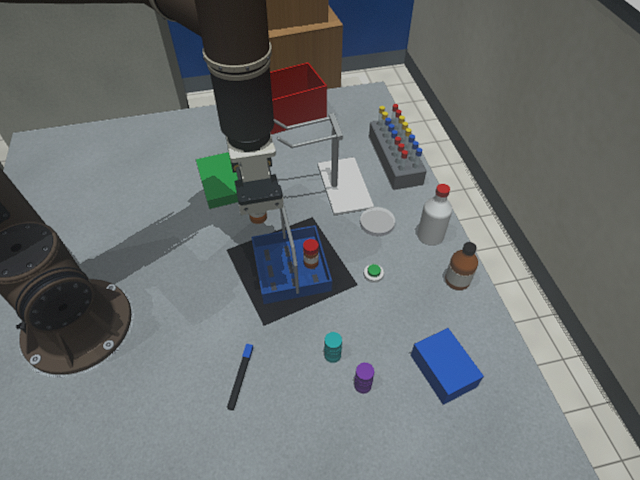

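Call:
jog_arm:
  motion:
    - [[-0.004, -0.002, 0.0, 0, -0.7, 0, 0.03], [-0.004, -0.002, 0.02, 0, -0.7, 0, 0.03], [-0.004, -0.002, 0.04, 0, -0.7, 0, 0.03], [-0.005, -0.002, 0.06, 0, -0.7, 0, 0.03], [-0.005, -0.002, 0.075, 0, -0.7, 0, 0.03], [-0.005, -0.002, 0.08, 0, -0.7, 0, 0.03], [-0.005, -0.002, 0.08, 0, -0.7, 0, 0.03]]

```text
t: 23.45
eef_pos: [0.4415, 0.0448, 0.1831]
ee_rot: [-3.138, 0.001, -3.13]
force: [-0.5, -1.3, 0.4]
width: 0.0358
```

```bash
python3 look.py 16 0.441 0.046 0.09
```

```text
[0.4415 0.0448 0.1831] [-3.1376e+00  6.0000e-04 -3.1300e+00] [-0.46 -1.27  0.43] 0.0358 [ 0.55  0.03 -0.57  0.   -0.97 -2.11] 23.45
tool shift to TCP target [0.0005 0.0015 0.0931]
w [318.6, 307.9] [277, 275, 84, 59, 4003] [0.4922 0.0453 0.068 ]
w [317.3, 374.2] [297, 366, 42, 19, 690] [0.5546 0.045  0.068 ]
sc [338.0, 265.7] [332, 260, 13, 12, 129] [0.5357 0.0466 0.0665]
sd [310.5, 244.8] [304, 240, 14, 11, 110] [0.5454 0.0509 0.0665]
```

View pics/w16.png

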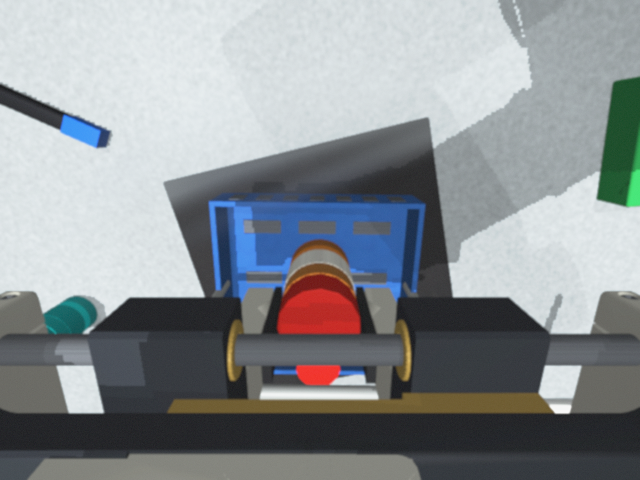

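Call:
jog_arm:
  motion:
    - [[0, 0.001, 0.03, 0, 0, 0, 0.03], [0, 0.001, 0.055, 0, 0, 0, 0.03], [0, 0.001, 0.075, 0, 0, 0, 0.03], [0, 0.001, 0.088, 0, 0, 0, 0.03], [0, 0.001, 0.097, 0, 0, 0, 0.03], [0, 0.001, 0.1, 0, 0, 0, 0.03], [0, 0.001, 0.1, 0, 0, 0, 0.03]]

```text
t: 24.3
eef_pos: [0.4428, 0.0464, 0.0845]
ee_rot: [-3.139, 0.003, -3.129]
force: [-0.3, 0.3, -0.3]
width: 0.0356
```

Call:
jog_arm:
  motion:
    - [[0, 0, 0.001, 0, 0, 0, 0.03], [0, 0, 0.002, 0, 0, 0, 0.03], [0, 0, 0.003, 0, 0, 0, 0.03], [0, 0, 0.003, 0, 0, 0, 0.03]]

```text
t: 24.7
eef_pos: [0.4428, 0.0464, 0.0817]
ee_rot: [-3.139, 0.004, -3.129]
force: [0.9, -0.5, -1.0]
width: 0.0357
```

Call:
jog_arm:
  motion:
    - [[0, 0, 0.002, 0, 0, 0, 0.03], [0, 0, 0.004, 0, 0, 0, 0.03], [0, 0, 0.005, 0, 0, 0, 0.03], [0, 0, 0.005, 0, 0, 0, 0.03]]

```text
t: 25.1
eef_pos: [0.4427, 0.0463, 0.0764]
ee_rot: [-3.139, 0.003, -3.129]
force: [-0.1, -0.8, -1.1]
width: 0.0358
```

Call:
jog_arm:
  motion:
    - [[0, 0, 0.001, 0, 0, 0, 0.03], [0, 0, 0.0015, 0, 0, 0, 0.03], [0, 0, 0.0015, 0, 0, 0, 0.03]]

```text
t: 25.4
eef_pos: [0.4427, 0.0463, 0.0749]
ee_rot: [-3.139, 0.003, -3.129]
force: [0.1, 0.2, -0.5]
width: 0.0357
```

Call:
jog_arm:
  motion:
    - [[0, 0, 0.0007, 0, 0, 0, 0.03], [0, 0, 0.001, 0, 0, 0, 0.03], [0, 0, 0.001, 0, 0, 0, 0.03]]

```text
t: 25.7
eef_pos: [0.4429, 0.0464, 0.0742]
ee_rot: [-3.139, 0.003, -3.129]
force: [-1.9, 0.4, 3.8]
width: 0.0357
```

Contact came at 0.0742, as expected. I'll release and back off.

Call:
jog_arm:
  motion:
    - [[0, 0, -0.0003, 0, 0, 0, 0.034], [0, 0, -0.0003, 0, 0, 0, 0.038], [0, 0, -0.0003, 0, 0, 0, 0.042], [0, 0, -0.0003, 0, 0, 0, 0.05], [0, 0, -0.0003, 0, 0, 0, 0.054], [0, 0, -0.02, 0, 0, 0, 0.054], [0, 0, -0.05, 0, 0, 0, 0.054], [0, 0, -0.09, 0, 0, 0, 0.054]]

```text
t: 26.5
eef_pos: [0.4415, 0.0461, 0.164]
ee_rot: [-3.137, 0.0, -3.129]
force: [0.6, 1.0, -0.2]
width: 0.0541
```

Call:
jog_arm:
  motion:
    - [[0, 0, -0.04, 0, 0, 0, 0.054], [0, 0, -0.08, 0, 0, 0, 0.054], [0, 0, -0.1, 0, 0, 0, 0.054], [0, 0, -0.1, 0, 0, 0, 0.054]]

```text
t: 26.9
eef_pos: [0.4429, 0.0471, 0.2673]
ee_rot: [-3.14, 0.006, -3.129]
force: [0.4, -0.8, 0.4]
width: 0.0539
```

```bash
python3 look.py 17 0.492 0.048 0.25
```

```text
[0.4429 0.0471 0.2673] [-3.1396  0.0057 -3.1289] [ 0.36 -0.8   0.37] 0.0539 [ 0.56 -0.05 -0.44  0.01 -1.17 -2.12] 26.9
tool shift to TCP target [-0.049   0.0004  0.0176]
w [318.8, 217.3] [302, 198, 34, 37, 953] [0.4407 0.0472 0.068 ]
w [315.8, 300.8] [302, 294, 29, 13, 313] [0.531  0.0452 0.068 ]
w [315.7, 323.4] [302, 318, 29, 12, 255] [0.5579 0.0454 0.068 ]
sc [334.4, 232.0] [329, 228, 12, 9, 91] [0.4305 0.0492 0.0665]
sc [338.1, 265.5] [332, 260, 13, 12, 126] [0.5351 0.0469 0.0665]
sd [310.4, 244.8] [304, 240, 14, 11, 112] [0.5452 0.051  0.0665]
sd [266.2, 251.9] [260, 247, 14, 12, 95] [0.4412 0.0538 0.0665]
```

View pics/side17.png

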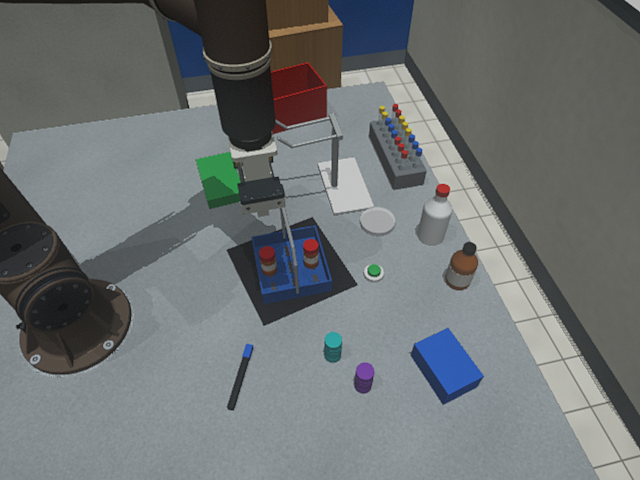

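View pics/scene17.png

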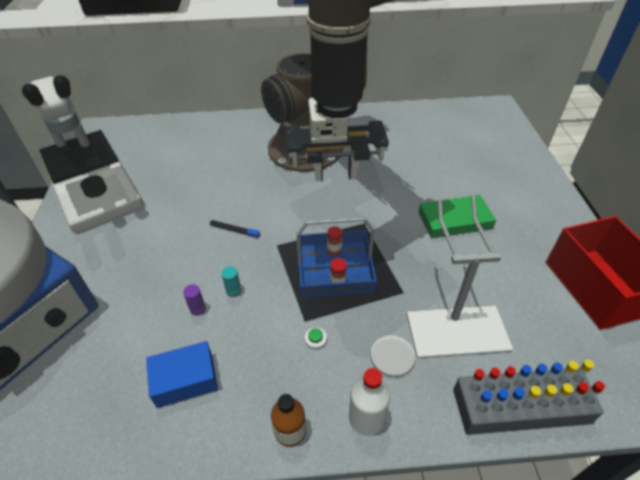

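Both jars stand upright, one on each side of the bail, and no amber jar is left on the bench. Now I'll turn back and re-grip the bail.

Call:
jog_arm:
  motion:
    - [[-0.01, 0, 0, 0, 0, -8, 0.05], [-0.02, 0, 0, 0, 0, -16, 0.05], [-0.03, 0, 0, 0, 0, -24, 0.05], [-0.04, 0, 0, 0, 0, -32, 0.05], [-0.049, 0, 0, 0, 0, -40, 0.05], [-0.049, 0, 0, 0, 0, -48, 0.05], [-0.049, 0, 0, 0, 0, -56, 0.05], [-0.049, 0, 0, 0, 0, -64, 0.05]]

```text
t: 27.85
eef_pos: [0.4893, 0.0467, 0.2614]
ee_rot: [3.141, -0.007, -2.007]
force: [-0.6, -0.3, -0.1]
width: 0.0497
```

Call:
jog_arm:
  motion:
    - [[0, 0, 0, 0, 0, -8, 0.05], [0, 0, 0, 0, 0, -16, 0.05], [0, 0, 0, 0, 0, -24, 0.05], [0, 0, 0, 0, 0, -26, 0.05], [0, 0, 0, 0, 0, -26, 0.05]]

```text
t: 28.35
eef_pos: [0.4888, 0.0465, 0.26]
ee_rot: [3.135, -0.007, -1.553]
force: [0.8, -0.0, -0.0]
width: 0.0502
```

```bash
python3 look.py 18 0.492 0.048 0.168
```

```text
[0.4888 0.0465 0.26  ] [ 3.1351 -0.0068 -1.5529] [ 0.78 -0.01 -0.04] 0.0502 [ 0.5   0.05 -0.36  0.   -1.17 -0.48] 28.35
tool shift to TCP target [-0.0021 -0.0039  0.0919]
w [368.2, 224.5] [350, 206, 37, 37, 1087] [0.4394 0.0471 0.068 ]
w [261.3, 226.6] [243, 214, 37, 26, 704] [0.5421 0.0509 0.068 ]
sc [334.1, 232.2] [328, 227, 13, 11, 103] [0.4311 0.0485 0.0665]
sc [337.7, 266.3] [332, 261, 13, 11, 96] [0.5374 0.0458 0.0665]
sd [310.4, 244.9] [304, 240, 14, 11, 97] [0.5451 0.0507 0.0665]
sd [266.3, 252.7] [260, 247, 14, 12, 103] [0.4411 0.0514 0.0665]
```

View pics/w18.png

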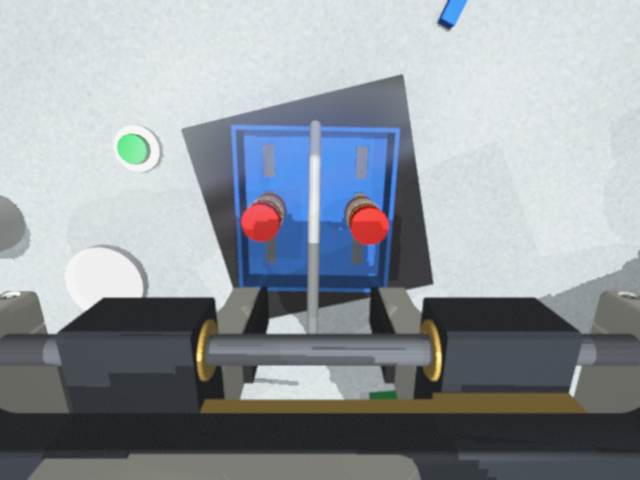

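Call:
jog_arm:
  motion:
    - [[-0.002, -0.003, 0.0, 0, 0, 1, 0.05], [-0.002, -0.003, 0.02, 0, 0, 1, 0.05], [-0.002, -0.003, 0.045, 0, 0, 1, 0.05], [-0.002, -0.003, 0.065, 0, 0, 1, 0.05], [-0.002, -0.003, 0.08, 0, 0, 1, 0.05], [-0.002, -0.003, 0.09, 0, 0, 1, 0.05], [-0.002, -0.003, 0.09, 0, 0, 1, 0.05]]

```text
t: 29.2
eef_pos: [0.491, 0.0478, 0.1694]
ee_rot: [3.134, -0.008, -1.573]
force: [0.4, 0.2, -0.1]
width: 0.0502
```

```bash
python3 look.py 19 0.492 0.048 0.1685
```

```text
[0.491  0.0478 0.1694] [ 3.1341 -0.0075 -1.5728] [ 0.41  0.19 -0.09] 0.0502 [ 0.5   0.13 -0.49  0.   -0.96 -0.5 ] 29.2
tool shift to TCP target [-0.0002 -0.001   0.0009]
w [244.1, 251.8] [219, 224, 52, 53, 1995] [0.5428 0.0465 0.068 ]
w [389.4, 252.4] [364, 227, 52, 51, 2079] [0.4393 0.0473 0.068 ]
sc [337.7, 266.2] [332, 261, 12, 10, 74] [0.5371 0.0458 0.0665]
sd [310.5, 244.2] [304, 240, 14, 11, 74] [0.5458 0.0527 0.0665]
sd [266.1, 252.2] [260, 247, 14, 12, 100] [0.4409 0.053  0.0665]
```

View pics/w19.png

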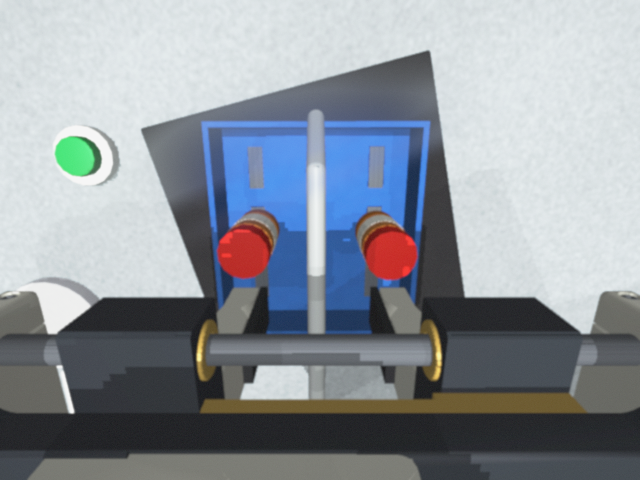

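Call:
jog_arm:
  motion:
    - [[0, -0.001, 0, 0, 0, 0, 0.03], [0, -0.001, 0, 0, 0, 0, 0.01], [0, -0.001, 0, 0, 0, 0, 0], [0, -0.001, 0, 0, 0, 0, 0], [0, -0.001, 0, 0, 0, 0, 0], [0, -0.001, 0, 0, 0, 0, 0], [0, -0.001, 0, 0, 0, 0, 0]]
  newtons: 50

```text
t: 30.05
eef_pos: [0.4926, 0.0482, 0.1713]
ee_rot: [3.136, -0.006, -1.572]
force: [-3.7, 0.7, 1.8]
width: 0.0065
```

Call:
jog_arm:
  motion:
    - [[0, 0, -0.003, 0, 0, 0, 0], [0, 0, -0.008, 0, 0, 0, 0], [0, 0, -0.018, 0, 0, 0, 0], [0, 0, -0.033, 0, 0, 0, 0], [0, 0, -0.05, 0, 0, 0, 0], [0, 0, -0.07, 0, 0, 0, 0], [0, 0, -0.085, 0, 0, 0, 0], [0, 0, -0.095, 0, 0, 0, 0]]

```text
t: 30.85
eef_pos: [0.4935, 0.0489, 0.2681]
ee_rot: [3.138, -0.006, -1.572]
force: [-0.4, -0.1, -3.9]
width: 0.0066
```

Call:
jog_arm:
  motion:
    - [[0, 0, -0.01, 0, 0, 0, 0], [0, 0, -0.015, 0, 0, 0, 0], [0, 0, -0.015, 0, 0, 0, 0]]

```text
t: 31.15
eef_pos: [0.4938, 0.0491, 0.2837]
ee_rot: [3.139, -0.005, -1.572]
force: [-0.2, -0.1, -3.9]
width: 0.0064
```

```bash
python3 look.py 20 0.47 0.293 0.28;python3 - <<'E'
from h import *
a=cv2.imread("pics/scene20.png");b=cv2.imread("pics/side20.png")
cv2.imwrite("pics/c20.png",np.hstack([cv2.resize(a[120:330,260:420],(380,500),interpolation=2),cv2.resize(b[120:330,220:380],(380,500),interpolation=2)]))
E
```

```text
[0.4938 0.0491 0.2837] [ 3.1394 -0.0051 -1.5721] [-0.19 -0.09 -3.9 ] 0.0064 [ 0.5   0.04 -0.31  0.   -1.22 -0.5 ] 31.15
tool shift to TCP target [-0.2439  0.0241  0.0026]
w [247.0, 250.7] [222, 224, 51, 52, 1952] [0.5684 0.0851 0.068 ]
w [392.0, 251.8] [366, 226, 52, 52, 2024] [0.4154 0.0866 0.068 ]
sc [338.6, 230.1] [333, 224, 14, 12, 68] [0.4251 0.06   0.0665]
sd [309.9, 211.7] [303, 206, 15, 12, 103] [0.5662 0.1533 0.0665]
sd [262.1, 219.5] [255, 213, 15, 13, 133] [0.4473 0.1548 0.0665]
```

View pics/c20.png

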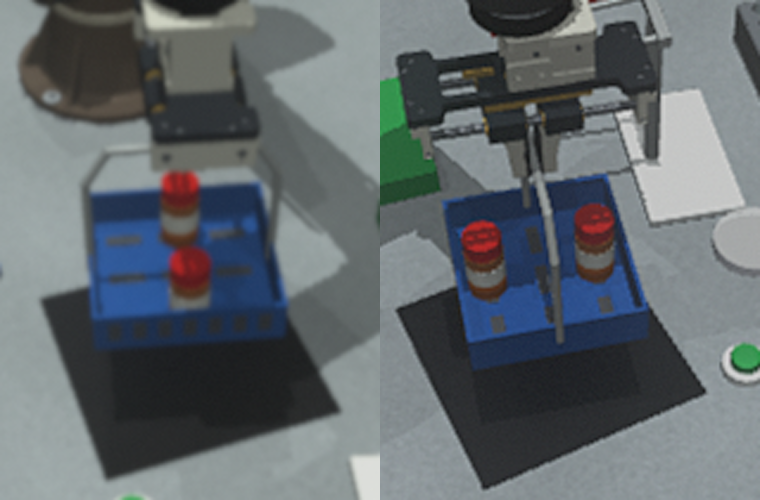

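View pics/w20.png

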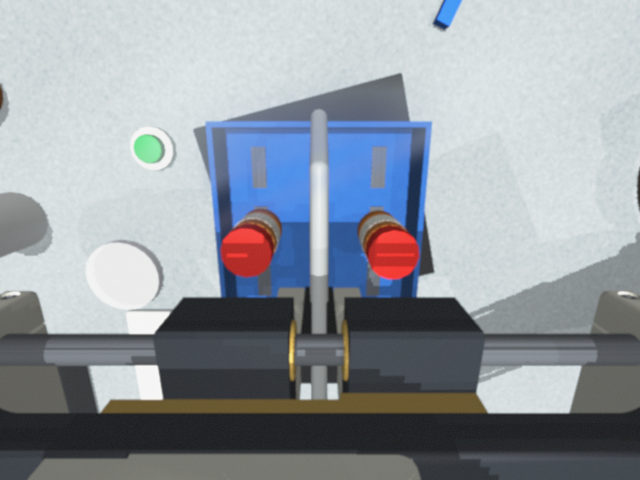

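Call:
jog_arm:
  motion:
    - [[-0.005, 0.004, 0, 0, 0, 0, 0], [-0.015, 0.01, 0, 0, 0, 0, 0], [-0.03, 0.018, 0, 0, 0, 0, 0], [-0.05, 0.022, 0, 0, 0, 0, 0], [-0.07, 0.024, 0, 0, 0, 0, 0], [-0.09, 0.024, 0, 0, 0, 0, 0], [-0.11, 0.024, 0, 0, 0, 0, 0], [-0.125, 0.024, 0, 0, 0, 0, 0]]

```text
t: 32.1
eef_pos: [0.4687, 0.1756, 0.2816]
ee_rot: [3.137, -0.006, -1.571]
force: [0.0, -0.5, -4.2]
width: 0.0064
```

Call:
jog_arm:
  motion:
    - [[-0.015, 0, 0, 0, 0, 0, 0], [-0.033, 0, 0, 0, 0, 0, 0], [-0.053, 0, 0, 0, 0, 0, 0], [-0.073, 0, 0, 0, 0, 0, 0], [-0.09, 0, 0, 0, 0, 0, 0], [-0.105, 0, 0, 0, 0, 0, 0], [-0.115, 0, 0, 0, 0, 0, 0], [-0.12, 0, 0, 0, 0, 0, 0]]

```text
t: 32.9
eef_pos: [0.4688, 0.2966, 0.2807]
ee_rot: [3.137, -0.006, -1.571]
force: [-1.1, -0.5, -4.4]
width: 0.0063
```

```bash
python3 look.py 21 0.5485 0.2937 0.2819
```

```text
[0.4688 0.2966 0.2807] [ 3.1367 -0.0059 -1.5709] [-1.1  -0.49 -4.42] 0.0063 [ 0.92  0.15 -0.2  -0.   -1.23 -0.92] 32.9
tool shift to TCP target [ 0.0029 -0.0797 -0.0016]
```

View pics/w21.png

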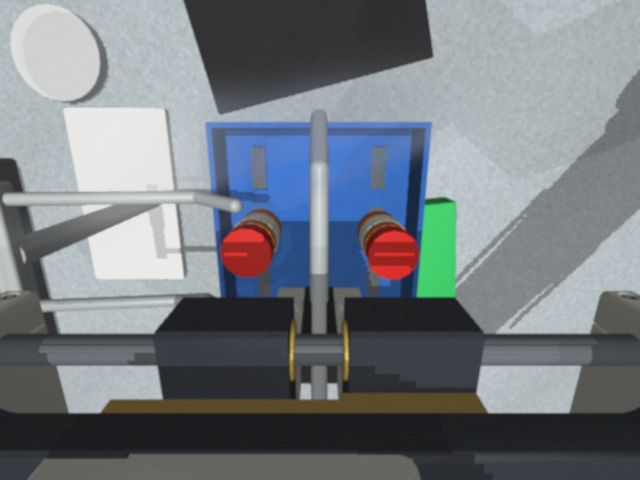

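View pics/scene21.png

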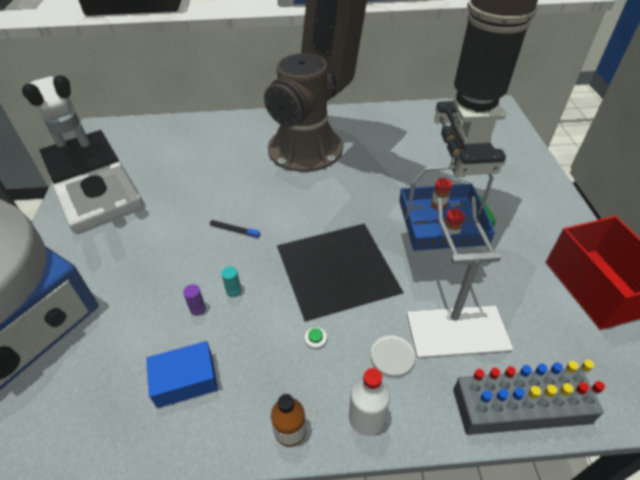

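Call:
jog_arm:
  motion:
    - [[0.001, -0.004, 0, 0, 0, 0, 0], [0.003, -0.014, 0, 0, 0, 0, 0], [0.003, -0.028, 0, 0, 0, 0, 0], [0.003, -0.044, 0, 0, 0, 0, 0], [0.003, -0.058, 0, 0, 0, 0, 0], [0.003, -0.07, 0, 0, 0, 0, 0], [0.003, -0.078, 0, 0, 0, 0, 0], [0.003, -0.08, 0, 0, 0, 0, 0]]

```text
t: 33.85
eef_pos: [0.5497, 0.2923, 0.2798]
ee_rot: [3.136, -0.007, -1.572]
force: [-0.6, -0.4, -5.0]
width: 0.0064
```

```bash
python3 look.py 22 0.5482 0.2937 0.2135
```

```text
[0.5497 0.2923 0.2798] [ 3.1362 -0.0067 -1.5721] [-0.6  -0.4  -5.04] 0.0064 [ 0.8   0.26 -0.06  0.   -1.26 -0.8 ] 33.85
tool shift to TCP target [-0.0018  0.0012  0.0663]
```

View pics/w22.png

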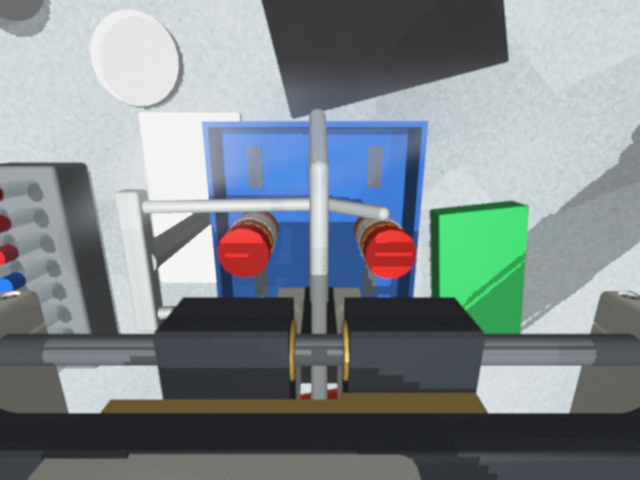

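Call:
jog_arm:
  motion:
    - [[-0.001, 0.001, 0.005, 0, 0, 0, 0], [-0.001, 0.001, 0.015, 0, 0, 0, 0], [-0.001, 0.001, 0.027, 0, 0, 0, 0], [-0.001, 0.001, 0.038, 0, 0, 0, 0], [-0.001, 0.001, 0.047, 0, 0, 0, 0], [-0.001, 0.001, 0.053, 0, 0, 0, 0], [-0.001, 0.001, 0.056, 0, 0, 0, 0], [-0.001, 0.001, 0.056, 0, 0, 0, 0]]

```text
t: 34.8
eef_pos: [0.5472, 0.293, 0.2238]
ee_rot: [3.136, -0.007, -1.571]
force: [0.5, -0.3, -3.1]
width: 0.0063
```

```bash
python3 look.py 23 0.5482 0.2937 0.2135;python3 - <<'E'
from h import *
a=cv2.imread("pics/scene23.png");b=cv2.imread("pics/side23.png")
cv2.imwrite("pics/c23.png",np.hstack([cv2.resize(a[140:340,380:520],(370,528),interpolation=2),cv2.resize(b[60:230,200:350],(420,528),interpolation=2)]))
E
```

```text
[0.5472 0.293  0.2238] [ 3.1359 -0.0067 -1.5714] [ 0.47 -0.32 -3.15] 0.0063 [ 0.81  0.29 -0.14  0.   -1.14 -0.81] 34.8
tool shift to TCP target [-0.0008 -0.001   0.0103]
```

View pics/c23.png

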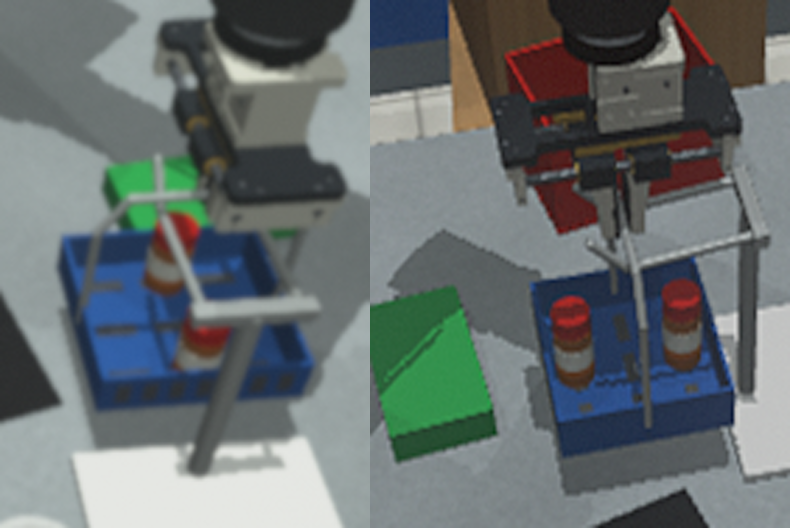

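View pics/w23.png

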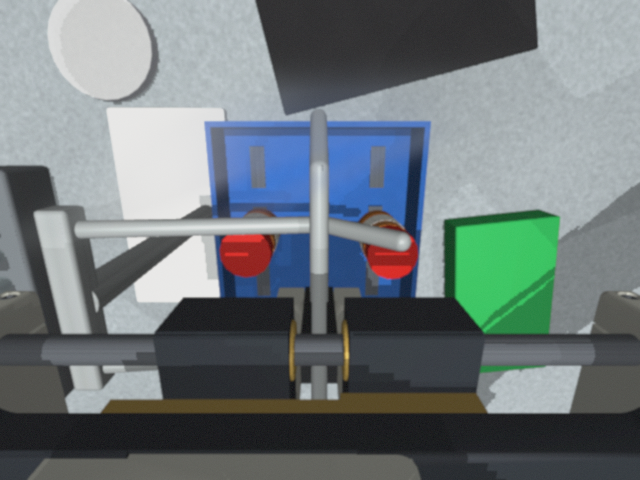

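Call:
jog_arm:
  motion:
    - [[0, -0.001, 0.003, 0, 0, 0, 0], [0, -0.001, 0.005, 0, 0, 0, 0], [0, -0.001, 0.007, 0, 0, 0, 0], [0, -0.001, 0.008, 0, 0, 0, 0], [0, -0.001, 0.008, 0, 0, 0, 0]]

```text
t: 35.45
eef_pos: [0.5484, 0.2931, 0.2166]
ee_rot: [3.137, -0.006, -1.571]
force: [0.3, 0.5, -2.7]
width: 0.0064
```

Call:
jog_arm:
  motion:
    - [[0, 0, 0.001, 0, 0, 0, 0], [0, 0, 0.0015, 0, 0, 0, 0], [0, 0, 0.0015, 0, 0, 0, 0]]

```text
t: 35.75
eef_pos: [0.5484, 0.2931, 0.2149]
ee_rot: [3.137, -0.006, -1.571]
force: [-0.5, 0.5, -3.8]
width: 0.0063
```

Call:
jog_arm:
  motion:
    - [[0, 0, 0.001, 0, 0, 0, 0], [0, 0, 0.001, 0, 0, 0, 0], [0, 0, 0.001, 0, 0, 0, 0]]

```text
t: 36.05
eef_pos: [0.5484, 0.2931, 0.214]
ee_rot: [3.137, -0.006, -1.571]
force: [0.4, -0.4, -3.5]
width: 0.0062
```

Call:
jog_arm:
  motion:
    - [[0, 0, 0.001, 0, 0, 0, 0], [0, 0, 0.0015, 0, 0, 0, 0], [0, 0, 0.0015, 0, 0, 0, 0]]

```text
t: 36.35
eef_pos: [0.5485, 0.2931, 0.2131]
ee_rot: [3.137, -0.006, -1.571]
force: [-2.8, -0.1, 2.1]
width: 0.0063
```

Call:
jog_arm:
  motion:
    - [[0, 0, 0.001, 0, 0, 0, 0], [0, 0, 0.001, 0, 0, 0, 0], [0, 0, 0.001, 0, 0, 0, 0]]

```text
t: 36.65
eef_pos: [0.5486, 0.2932, 0.213]
ee_rot: [3.138, -0.005, -1.571]
force: [-3.0, -0.6, 4.6]
width: 0.0065
```

Contact came at 0.213, so the bail is resting on the prongs. I'll open slowly and look before leaving.

Call:
jog_arm:
  motion:
    - [[0, 0, 0, 0, 0, 0, 0.009], [0, 0, 0, 0, 0, 0, 0.012], [0, 0, 0, 0, 0, 0, 0.016], [0, 0, 0, 0, 0, 0, 0.024], [0, 0, 0, 0, 0, 0, 0.036], [0, 0, 0, 0, 0, 0, 0.05], [0, 0, 0, 0, 0, 0, 0.05]]
  newtons: 15

```text
t: 37.35
eef_pos: [0.5486, 0.2932, 0.2129]
ee_rot: [3.138, -0.005, -1.571]
force: [-0.9, 0.3, 0.2]
width: 0.0425
```

```bash
python3 look.py 24 0.5482 0.2937 0.2135;python3 - <<'E'
from h import *
a=cv2.imread("pics/scene24.png");b=cv2.imread("pics/side24.png")
cv2.imwrite("pics/c24.png",np.hstack([cv2.resize(a[140:340,380:520],(370,528),interpolation=2),cv2.resize(b[60:230,200:350],(420,528),interpolation=2)]))
E
```

```text
[0.5486 0.2932 0.2129] [ 3.1381 -0.0055 -1.5709] [-0.89  0.25  0.22] 0.0425 [ 0.8   0.3  -0.16  0.   -1.12 -0.81] 37.35
tool shift to TCP target [-0.0005  0.0004 -0.0006]
```

View pics/c24.png

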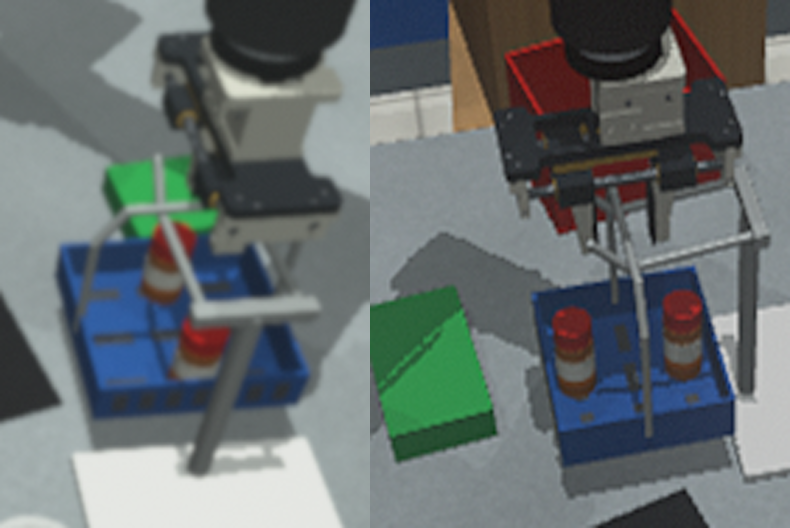

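View pics/w24.png

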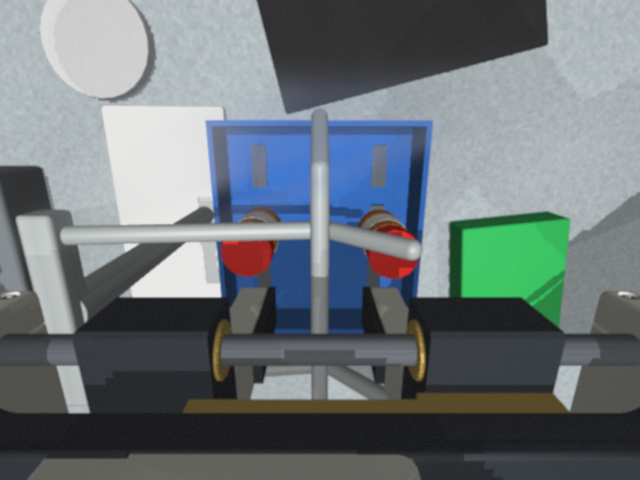

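The basket hangs across both prongs, level, with the jars standing. I'll go straight up and then over to the button.

Call:
jog_arm:
  motion:
    - [[0, 0, -0.01, 0, 0, 0, 0.05], [0, 0, -0.025, 0, 0, 0, 0.05], [0, 0, -0.045, 0, 0, 0, 0.05], [0, 0, -0.07, 0, 0, 0, 0.05], [0, 0, -0.09, 0, 0, 0, 0.05], [0, 0, -0.1, 0, 0, 0, 0.05], [0, 0, -0.1, 0, 0, 0, 0.05]]

```text
t: 38.2
eef_pos: [0.5494, 0.2941, 0.3149]
ee_rot: [3.14, -0.003, -1.571]
force: [-0.6, -0.3, -0.4]
width: 0.0502
```

Call:
jog_arm:
  motion:
    - [[0.03, -0.01, 0, 0, 0, 0, 0.0], [0.07, -0.03, 0, 0, 0, 0, 0], [0.11, -0.05, 0, 0, 0, 0, 0], [0.15, -0.07, 0, 0, 0, 0, 0], [0.19, -0.085, 0, 0, 0, 0, 0], [0.23, -0.1, 0, 0, 0, 0, 0], [0.27, -0.115, 0, 0, 0, 0, 0], [0.3, -0.125, 0, 0, 0, 0, 0]]

```text
t: 39.0
eef_pos: [0.6745, -0.0084, 0.314]
ee_rot: [3.138, -0.004, -1.572]
force: [1.3, 0.7, -0.6]
width: 0.0004
```

Call:
jog_arm:
  motion:
    - [[0.01, -0.005, 0.03, 0, 0, 0, 0], [0.01, -0.005, 0.07, 0, 0, 0, 0], [0.01, -0.005, 0.11, 0, 0, 0, 0], [0.01, -0.005, 0.14, 0, 0, 0, 0], [0.01, -0.005, 0.16, 0, 0, 0, 0], [0.01, -0.005, 0.17, 0, 0, 0, 0], [0.01, -0.005, 0.17, 0, 0, 0, 0]]

```text
t: 39.7
eef_pos: [0.6777, -0.0192, 0.1417]
ee_rot: [3.134, -0.004, -1.572]
force: [-0.6, 0.5, 1.3]
width: 0.0006
```

```bash
python3 look.py 25 0.6815 -0.0174 0.06
python3 - <<'E'
from h import *
C=cam("wrist");w=cv2.imread("pics/w25.png")[:,:,::-1]
for q,st in blobs(w,(50,100,100),(75,255,255),100): print(q,st,np.round(onz(C,q,0.02),4))
S,D=cam("scene"),cam("side")
a=cv2.imread("pics/scene17.png")[:,:,::-1];b=cv2.imread("pics/side17.png")[:,:,::-1]
P=[q for q,st in blobs(a,(50,150,100),(75,255,255)) if 300<q[0]<330 and q[1]>300];Q=[q for q,st in blobs(b,(50,150,100),(75,255,255)) if 360<q[0]<390]
print(P,Q,tri([(S,P[0]),(D,Q[0])]))
E
```

```text
[ 0.6777 -0.0192  0.1417] [ 3.1343 -0.0045 -1.5722] [-0.56  0.52  1.34] 0.0006 [ 0.26  0.44 -0.11  0.   -1.02 -0.26] 39.7
tool shift to TCP target [-0.0022 -0.0044  0.0817]
[313.2, 245.5] [294, 226, 39, 39, 1177] [ 0.6832 -0.0168  0.02  ]
[[315.2, 335.0]] [[373.7, 269.3]] (array([ 0.68165053, -0.01732901,  0.01942701]), [np.float64(0.001260751204735685), np.float64(0.0012607512047355556)])
```

View pics/w25.png

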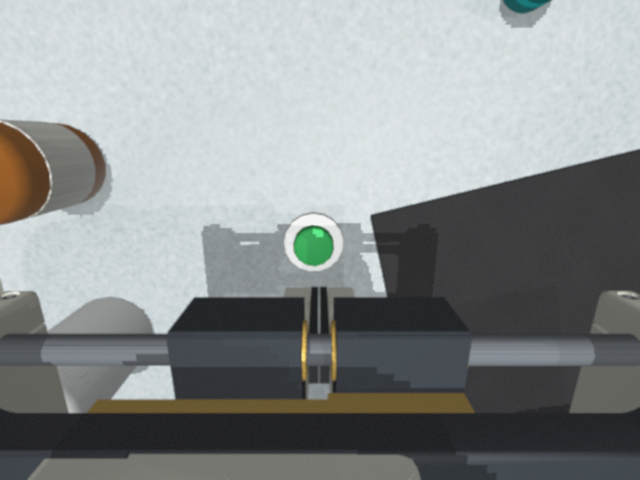

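View pics/scene25.png

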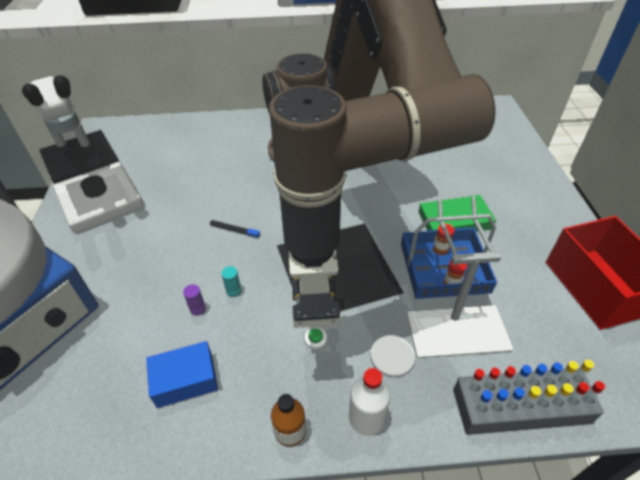

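Run:
```python
from h import *
S,D=cam("scene"),cam("side")
print(tri([(S,(372.3,377.7)),(D,(442.9,188.1))]),onz(S,(369,432),0),onz(D,(432,240),0))
print(tri([(S,(286,403)),(D,(469,248))]),onz(S,(289,442),0))
```

```text
(array([0.85863913, 0.06526719, 0.16775509]), [np.float64(0.0008126879780566885), np.float64(0.0008126879780567094)]) [0.88242578 0.06804467 0.        ] [0.85764141 0.04810021 0.        ]
(array([ 0.86970001, -0.07841735,  0.12266471]), [np.float64(0.0017421555711951344), np.float64(0.001742155571195044)]) [ 0.88807609 -0.08002343  0.        ]
```

Call:
jog_arm:
  motion:
    - [[-0.002, -0.005, 0.03, 0, 0, 0, 0], [-0.002, -0.005, 0.055, 0, 0, 0, 0], [-0.002, -0.005, 0.075, 0, 0, 0, 0], [-0.002, -0.005, 0.088, 0, 0, 0, 0], [-0.002, -0.005, 0.093, 0, 0, 0, 0], [-0.002, -0.005, 0.093, 0, 0, 0, 0]]

```text
t: 40.45
eef_pos: [0.6847, -0.0172, 0.0525]
ee_rot: [3.14, -0.004, -1.572]
force: [0.6, 0.5, 0.6]
width: 0.0009
```

```bash
python3 look.py 26 0.682 -0.0172 0.0415
```

```text
[ 0.6847 -0.0172  0.0525] [ 3.1401 -0.0037 -1.5716] [0.56 0.52 0.59] 0.0009 [ 0.26  0.54 -0.18  0.   -0.85 -0.26] 40.45
tool shift to TCP target [-0.      0.0027  0.011 ]
```

View pics/w26.png

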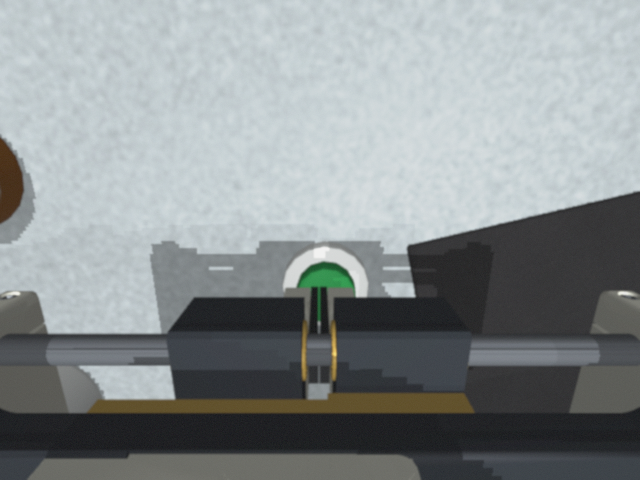

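Call:
jog_arm:
  motion:
    - [[0, 0.002, 0.004, 0, 0, 0, 0], [0, 0.0025, 0.008, 0, 0, 0, 0], [0, 0.0025, 0.011, 0, 0, 0, 0], [0, 0.0025, 0.011, 0, 0, 0, 0]]

```text
t: 41.0
eef_pos: [0.6829, -0.0171, 0.0425]
ee_rot: [-3.141, -0.003, -1.571]
force: [0.5, 1.2, 1.9]
width: 0.0003
```

Call:
jog_arm:
  motion:
    - [[0, 0, 0.002, 0, 0, 0, 0], [0, 0, 0.004, 0, 0, 0, 0], [0, 0, 0.004, 0, 0, 0, 0]]

```text
t: 41.3
eef_pos: [0.683, -0.0171, 0.0385]
ee_rot: [-3.141, -0.003, -1.571]
force: [-0.0, 0.1, 3.3]
width: 0.0004
```

Call:
jog_arm:
  motion:
    - [[0, 0, 0.002, 0, 0, 0, 0], [0, 0, 0.003, 0, 0, 0, 0], [0, 0, 0.003, 0, 0, 0, 0]]

```text
t: 41.6
eef_pos: [0.6831, -0.0171, 0.038]
ee_rot: [-3.14, -0.004, -1.57]
force: [-6.9, 1.2, 20.3]
width: 0.0002
```

The force rose to about 20 N against the stop, so the button is fully pressed. I'll withdraw.

Call:
jog_arm:
  motion:
    - [[0, 0, 0.0, 0, 0, 0, 0], [0, 0, -0.01, 0, 0, 0, 0], [0, 0, -0.03, 0, 0, 0, 0], [0, 0, -0.07, 0, 0, 0, 0], [0, 0, -0.11, 0, 0, 0, 0], [0, 0, -0.15, 0, 0, 0, 0], [0, 0, -0.18, 0, 0, 0, 0], [0, 0, -0.18, 0, 0, 0, 0]]

```text
t: 42.4
eef_pos: [0.6851, -0.0163, 0.224]
ee_rot: [-3.132, -0.003, -1.57]
force: [1.0, 0.4, 0.5]
width: 0.0004
```

```bash
python3 look.py 27 0.682 -0.0172 0.0415
python3 - <<'E'
from h import *
a=cv2.imread("pics/scene27.png");b=cv2.imread("pics/side27.png")
cv2.imwrite("pics/c27.png",np.hstack([cv2.resize(a[180:370,290:520],(424,350),interpolation=2),cv2.resize(b[90:300,190:400],(350,350),interpolation=2)]))
S,D=cam("scene"),cam("side")
print(tri([(S,proj(S,[.548,.293,.206])),(D,proj(D,[.548,.293,.206]))])[0],proj(S,[.548,.293,.206]),proj(D,[.548,.293,.206]))
E
```

```text
[ 0.6851 -0.0163  0.224 ] [-3.1317e+00 -3.0000e-03 -1.5700e+00] [0.97 0.43 0.49] 0.0004 [ 0.26  0.38 -0.01  0.01 -1.17 -0.26] 42.4
tool shift to TCP target [0.0003 0.0049 0.1824]
[0.548 0.293 0.206] [460.40287985 218.14458342] [289.08933016 132.21765038]
```

View pics/c27.png

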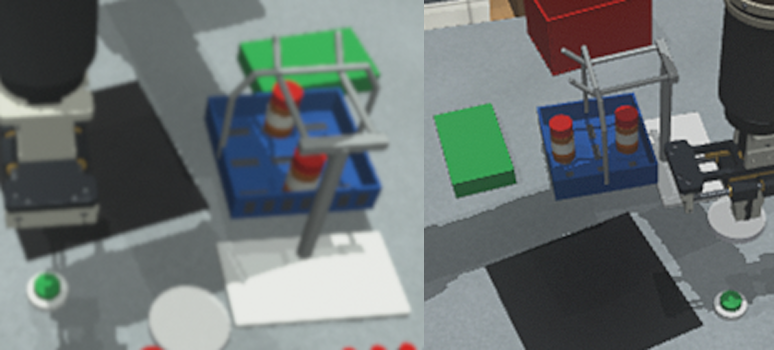

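View pics/scene27.png

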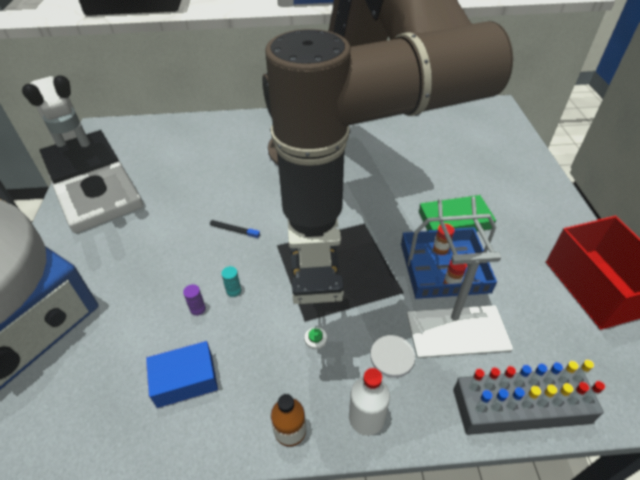

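Everything is in place: the basket hangs across both prongs at (448,255), the jars are upright, and nothing else has moved. I'll hand the job in.

```bash
python3 -c "
from station import arm
print(arm.job_done())"
```

```text
the job is handed in; nothing more can be done
None
```

I set the basket on the mat and stood both amber jars upright in it, one on each side of the bail. Only two amber jars were on the bench; I left the purple and turquoise look-alikes alone. I then hung the loaded basket back across both prongs, pressed the green button and handed the job in at about 43 s.

- **Jars:** I gripped them at 10 N. Each was lowered to first contact, at about 4–7 N, before release.
- **Hanging:** The bail settled on the prongs at the expected height. The last pictures show the basket level on both prongs with the jars standing.
- **Button:** It went down about 6 mm and then hit a hard stop at about 20 N. I can't read the button's travel or the timer, so that force is the evidence that it was fully pressed.
- **Other things:** The last scene picture showed nothing else on the bench out of place. No check failed; the cameras agreed to about 2–3 mm.

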